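# Put the round cell and the square box back on their own bases and cover them

## Task

The round cell and the square box are standing on each other's base. Swap them, setting one of them down in the empty oblong dish on the way, so that each stands inside the rim of the base of its own shape; then put the square cover on the box and the round cover on the cell, its notch over the cell's key, both fully down. Keep the cell and the box upright and leave the lidded tin and the roll of tape where they are.

Things in the scene. Friction and masses are not known exactly. Their poses are not given: they have to be found in the camera images.
- round_cell: Loose round open steel pot, diameter 60, height 50, inner diameter 48, 350 g. A dark key, 10 wide (tangential) x 6 (radial), stands 6 above its top edge, over the wall at its +x (24 to 30 off the axis). Origin: centre of the underside, z up; 5 above the table at the start, when it stands on the square base. Grasp it across its outside.
- square_box: Loose square open steel box, 52 x 52, height 44, inside 40 x 40, floor 6 thick, 350 g, faces square to its x and y. Origin: centre of the underside; z up. At the start it stands on the round base. Grasp it across two parallel outer faces from above.
- round_cover: Loose aluminium cover: spigot below (diameter 42, 6 high), flange (diameter 60, 6 thick), dark round upright knob on top (diameter 22, 28 high), 150 g. Notch in the flange at its +x for the cell's key: 17 wide, from 20 off the axis to the edge. Origin: centre of the spigot's underside, on which it stands; z up. Fully down: origin 44 above the cell's, x along the cell's x.
- square_cover: Loose aluminium cover: spigot below (33 x 33, 6 high), flange (52 x 52, 6 thick), dark round upright knob on top (diameter 22, 28 high), 150 g; sides along its x and y. Origin: centre of the spigot's underside, on which it stands; z up. Fully down on the box (any of four ways round): origin 38 above the box's, 3 play each way.
- round_base: Fixed round grey base with a raised rim: the cell's own place. Foot diameter 104; inside the rim 84 diameter; rim 4 thick, its top 10 above the table; inner floor 5 above the table. Origin: centre of the underside.
- square_base: Fixed square grey base with a raised rim and four corner screws: the box's own place. Foot 94 x 94; inside the rim 70 x 70, sides along its x and y; rim 4 thick, its top 10 above the table; inner floor 5 above the table. Origin: centre of the underside. The box goes in with its faces along the rim.
- oblong_dish: Fixed empty oblong aluminium dish, the free spot: outside 88 (its x) x 120 (its y), inside the rim 80 x 112; rim 4 thick, its top 10 above the table; inner floor 5 above the table. Origin: centre of the underside.
- lidded_tin: Bystander: loose round aluminium tin with lid, diameter 68, height 40, to the left of the work. Origin: centre of the underside. Leave it alone.
- tape_ring: Bystander: loose roll of red tape lying flat, diameter 76, height 19, to the right of the work. Origin: centre of the underside. Leave it alone.
Mind the look-alikes: they are no part of the job. Leave any yellow look-alike of the round_cover alone. Leave any blue look-alike of the oblong_dish alone.

How it is judged:
On the way, in this order (a step that is already met when the one before it is completed fails the run):
1. the cell or the box stands released in the oblong dish (((horizontal distance between round_cell and oblong_dish below 0.04 m and z of round_cell in the frame of oblong_dish between 0.002 and 0.0085 m and angle between round_cell's own z axis and vertical below 0.06 rad and contact force between round_cell and the fingers below 0.3 N and linear speed of round_cell below 0.02 m/s) or (horizontal distance between square_box and oblong_dish below 0.04 m and z of square_box in the frame of oblong_dish between 0.002 and 0.0085 m and angle between square_box's own z axis and vertical below 0.06 rad and contact force between square_box and the fingers below 0.3 N and linear speed of square_box below 0.02 m/s))), for 0.2 s.
2. the cell stands on the round base and the box on the square base, both released, with no cover on them yet (horizontal distance between round_cell and round_base below 0.014 m and z of round_cell in the frame of round_base between 0.002 and 0.0085 m and angle between each of round_cell, square_box's own z axis and vertical below 0.06 rad and horizontal distance between square_box and square_base below 0.014 m and z of square_box in the frame of square_base between 0.002 and 0.0085 m and contact force between each of round_cell, square_box and the fingers below 0.3 N and linear speed of each of round_cell, square_box below 0.02 m/s and horizontal distance between each of round_cover, square_cover and round_cell above 0.06 m and horizontal distance between each of round_cover, square_cover and square_box above 0.06 m), for 0.2 s.
At the end, for the whole second after the job is handed in: Cell inside the rim of the round base, box inside the rim of the square base (centres within 14 mm, on its floor, upright); notched cover on the cell with its notch over the key, square cover on the box (centres within 7 mm, within 2.2 mm of fully down, level); all released and at rest (horizontal distance between round_cell and round_base below 0.014 m and z of round_cell in the frame of round_base between 0.002 and 0.0085 m and angle between each of round_cell, square_box's own z axis and vertical below 0.06 rad and horizontal distance between square_box and square_base below 0.014 m and z of square_box in the frame of square_base between 0.002 and 0.0085 m and horizontal distance between round_cover and round_cell below 0.007 m and z of round_cover in the frame of round_cell between 0.04 and 0.0462 m and angle between each of round_cover, square_cover's own z axis and vertical below 0.05 rad and angle between the x axis of round_cover and the x axis of round_cell, either way round below 0.25 rad and horizontal distance between square_cover and square_box below 0.007 m and z of square_cover in the frame of square_box between 0.034 and 0.0402 m and linear speed of each of round_cell, square_box, round_cover, square_cover below 0.02 m/s); the robot touches nothing.
It fails at once if the lidded tin or the roll of tape is moved by more than 30 mm (distance of any of lidded_tin, tape_ring from where it was at the start of the episode above 0.03 m).
It fails at once if the cell or the box is tipped by more than about 35 degrees (angle between any of round_cell, square_box's own z axis and vertical above 0.6 rad).
It also fails if it takes over 122 s, if anything falls off the work surface, if the arm or the gripper's body presses on something with over 40 N, if the wrist force passes 120 N, or if a joint passes its speed limit or range.

## Robot

A 6-joint arm with a two-finger parallel gripper is mounted at the origin on a cart in front of the work surface, level with it; the furniture and walls round the work are solid. World frame = base frame: x ahead of the robot, y to its left, z up, the work surface at z = 0. Lengths are in m, angles in rad, forces in N, time in s.
With the tool pointing down it reaches from about 0.35 to 0.875 m from the base axis. Payload 4.2 kg.
Tool frame: the origin (TCP) lies between the finger pads; the fingertips stand 11 mm ahead of it and the grasp point (between the pads) lies 8 mm behind it; z points along the fingers, y is the line along which they close (so a half turn about z gives the same grasp; the last joint's range is limited). The gripper opens to 85 mm and grips with 20 to 120 N. Pads are 22 mm wide; open, the fingers measure 114 mm over their backs; the gripper's body (76 mm by 85 mm) begins 54 mm behind the grasp point. The pads swing forward as they close: fully open they stand 13 mm farther back than shut.
Start: joints at [-1.037, 0.385, 0.008, 0, -1.194, -0.259], TCP at [0.17, -0.602, 0.242] pointing down, gripper open.
Joint ranges: [-3.14, 3.14], [-1.21, 2.06], [-1.07, 1.41], [-3.16, 2.05], [-2.99, -0.16], [-3.1, 3.1]. Speed limits (rad/s): [2.79, 2.79, 3.14, 3.14, 3.14, 3.14].

## Interface

Orientations are given as a unit quaternion [x, y, z, w].
In Python, from bench import manip gives the robot as it stands. The module is installed in compiled form; this text tells all that it offers.
- The arm moves only by the shell command python3 -m inch 'ROWS' [FORCE]. ROWS is JSON, a list of rows, each an object of numbers: "tx", "ty", "tz": the shift along the tool's x, y, z in cm; "rx", "ry", "rz": the turn, a rotation vector about the tool's x, y, z in degrees; "jaw": the finger opening in cm, from 0 to 8.54. A call has 1 to 8 rows; each row shifts and turns the commanded pose from where the row before left it, along the tool's axes as they then stand; what a row does not reach is not made up. A row lasts 1/12 s, in which the tool goes at most 41.7 mm and 7.16 degrees, less where a joint would pass 70% of its speed; a pose out of reach is approached as far as the arm can. A call with a gripper value outside its range is refused whole. The fingers move at their own pace and stop on an object; FORCE is the grip in N (left out, the last holds). Time passes only in rows, so rows that do not move let the fingers close. It gives the time, the measured TCP pose, the force, the opening and the grip force at its end, in the units of the state.
- manip.state(): the state, without advancing time (a new reading comes with each control period).
- manip.read_camera(name): name is "scene" or "top" or "wrist"; returns a dict with "color" (480x640x3 uint8, blue, green, red), "intrinsics" (3x3 intrinsics, pixels), "R" (3x3) and "t" (3): a world point X has camera coordinates R X + t; the wrist camera has in their place "hand_eye" (4x4, takes a point from camera to tool coordinates, whose origin is the TCP and whose axes are the flange's). Camera axes: x right, y down, z forward; pixel columns grow to the right and rows downward; lengths in m; the calibration is good to about 2 mm. The wrist camera is an equidistant fisheye: a pixel r from the principal point sees the ray r / f radians off the axis. A picture is of the moment at which its call begins: read the wrist's pose just before it. There is no depth.
- manip.sign_off(): hands the job in; it is judged then, once.
The state is a dict: "time_s": time; "qpos": joint angles; "qd": joint speeds; "joint_torque": joint torques, N m; "eef_pos": TCP position; "orientation": TCP orientation; "ft_force": force on the tool from outside, world axes, zero at the start; "ft_torque": the same for the moment, N m; "width": opening from 0.0 (shut) to 1.0 (fully open); "grip_force": force on a finger pad.
Only numpy, scipy, OpenCV 4.12 (cv2) and the standard library are available. Lean on these libraries where they do the work, as an engineer would, in place of code of your own. Each camera call takes 0.05 s, during which the arm holds its last target. There are 200 camera calls.

## Working session

There is one attempt and no reset: what is moved stays moved. The work goes in short steps, Python scripts to look and compute and a shell command to move; the robot and the scene stay as the last step left them, time stands still between calls to the robot, and variables do not carry over. Pictures are saved under pics/ and viewed, at most 14 in all, crops included, and the job is handed in when it is done.

```bash
mkdir -p pics
python3 - <<'E'
from bench import manip
import cv2,pickle
s=manip.state();print({k:s[k] for k in('time_s','eef_pos','orientation','width')})
d={}
for n in('top','scene'):
    c=manip.read_camera(n);d[n]=c;cv2.imwrite(f'pics/{n}0.png',c['color']);print(n,c['intrinsics'],c['R'],c['t'])
pickle.dump(d,open('cam0.pkl','wb'))
E
```

```text
{'time_s': 0.0, 'eef_pos': array([ 0.16946859, -0.60098729,  0.24122407]), 'orientation': array([-1.36895569e-01,  9.90584880e-01,  1.07608243e-03, -2.00796652e-04]), 'width': 0.9987782901394767}
top [[514.35769701   0.         333.251384  ]
 [  0.         514.35769701 245.40406264]
 [  0.           0.           1.        ]] [[-0.02677772 -0.99931581 -0.02551218]
 [-0.99557332  0.02896018 -0.08941522]
 [ 0.09009288  0.02300491 -0.99566764]] [0.02762691 0.53062846 1.22362548]
scene [[563.32865911   0.         323.53832272]
 [  0.         563.32865911 236.23453757]
 [  0.           0.           1.        ]] [[-0.61589495 -0.78781511  0.00455617]
 [-0.44032881  0.33943141 -0.83120205]
 [ 0.65328703 -0.51393936 -0.55595179]] [0.32944725 0.27316795 1.05858942]
```

View pics/top0.png

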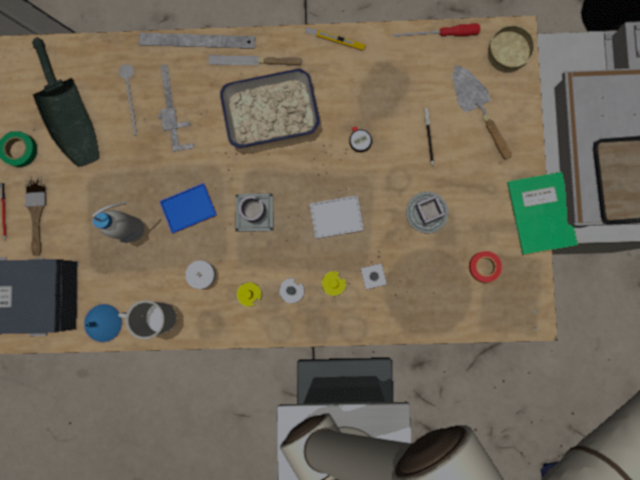

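View pics/scene0.png

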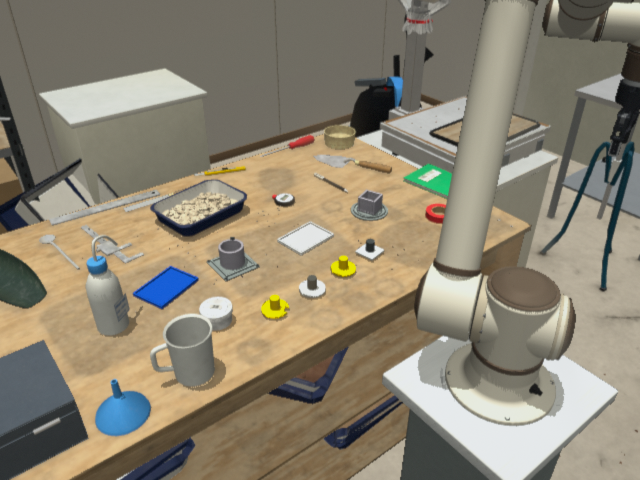

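Top view: cell on the square base (253,212), box on the round base (428,211), dish (337,217), round cover (291,290), square cover (373,275), tin (200,275), tape (486,266). Yellow covers and the blue dish are look-alikes.

```bash
cat > h.py <<'E'
import numpy as np,cv2
from scipy.spatial.transform import Rotation as Ro
from bench import manip
def cast(c,uv,z):
    K=c['intrinsics'];uv=np.atleast_2d(uv).astype(float)
    d=np.c_[(uv-K[:2,2])/[K[0,0],K[1,1]],np.ones(len(uv))]@c['R']; o=-c['R'].T@c['t']
    return o+d*((z-o[2])/d[:,2])[:,None]
def wrist():
    s=manip.state();c=manip.read_camera('wrist')
    T=np.eye(4);T[:3,:3]=Ro.from_quat(s['orientation']).as_matrix();T[:3,3]=s['eef_pos']
    c['W']=T@c['hand_eye'];return s,c
def wcast(c,uv,z):
    K=c['intrinsics'];uv=np.atleast_2d(uv).astype(float)
    p=(uv-K[:2,2])/[K[0,0],K[1,1]];r=np.linalg.norm(p,axis=1)+1e-9
    d=np.c_[p*(np.sin(r)/r)[:,None],np.cos(r)]@c['W'][:3,:3].T;o=c['W'][:3,3]
    return o+d*((z-o[2])/d[:,2])[:,None]
def wproj(c,X):
    X=np.atleast_2d(X);q=(X-c['W'][:3,3])@c['W'][:3,:3];K=c['intrinsics']
    rho=np.linalg.norm(q[:,:2],axis=1)+1e-12;th=np.arctan2(rho,q[:,2])
    return q[:,:2]/rho[:,None]*th[:,None]*[K[0,0],K[1,1]]+K[:2,2]
def ortho(c,cx,cy,z,half=.07,n=400):
    "metric resample of the wrist picture on the plane z: right=-y, down=-x"
    g=np.linspace(half,-half,n);X,Y=np.meshgrid(g,g,indexing='ij')
    uv=wproj(c,np.c_[(cx+X).ravel(),(cy+Y).ravel(),np.full(n*n,z)]).astype(np.float32)
    return cv2.remap(c['color'],uv[:,0].reshape(n,n),uv[:,1].reshape(n,n),1)
E
python3 - <<'E'
from h import *
import pickle
c=pickle.load(open('cam0.pkl','rb'))['top']
for n,uv,z in(('cell',(253,210),.055),('sqbase',(253.5,212.5),.01),('box',(429.5,209.5),.049),('rbase',(427,212),.01),('dish',(336.5,217),.01),('rcov',(291,291),.01),('scov',(373,276),.01),('tin',(200,275),.04),('tape',(486,267),.019)):
    print(n,cast(c,uv,z)[0].round(4))
a=c['color'][180:310,175:505];cv2.imwrite('pics/topc.png',cv2.resize(a,(792,312),interpolation=cv2.INTER_CUBIC))
s=manip.state();print(s['orientation'],Ro.from_quat(s['orientation']).as_matrix().round(3))
E
```

```text
cell [0.6189 0.2016 0.055 ]
sqbase [0.62   0.2085 0.01  ]
box [ 0.6081 -0.2192  0.049 ]
rbase [ 0.6081 -0.2193  0.01  ]
dish [0.6025 0.0032 0.01  ]
rcov [0.4238 0.1192 0.01  ]
scov [ 0.4549 -0.0817  0.01  ]
tin [0.4678 0.3339 0.04  ]
tape [ 0.4688 -0.3535  0.019 ]
[-1.36901327e-01  9.90584183e-01  9.83125316e-04 -1.89219690e-04] [[-0.963 -0.271 -0.001]
 [-0.271  0.963  0.002]
 [ 0.     0.002 -1.   ]]
```

View pics/topc.png

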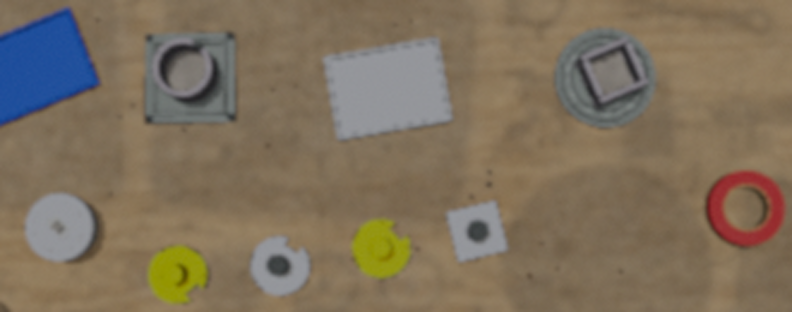

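```bash
python3 -m inch '[{"rz":5.2,"tx":-2.2,"ty":2},{"rz":5.2,"tx":-2.2,"ty":2},{"rz":5.3,"tx":-2.5,"ty":2},{"tx":-2.5,"ty":2.2},{"tx":-2.5,"ty":2.2},{"tx":-2.5,"ty":2.2},{"tx":-2.5,"ty":2.2},{"tx":-2.5,"ty":2.2}]'; python3 -m inch '[{"tx":-2.5,"ty":2.2},{"tx":-2.5,"ty":2.2},{"tx":-2.5,"ty":2.2},{"tx":-2.5,"ty":2.2},{"tx":-2.5,"ty":2.2},{"tx":-2.5,"ty":2.2},{"tx":-2.5,"ty":2.2},{}]'
python3 - <<'E'
from h import *
s,c=wrist();print(s['time_s'],s['eef_pos'],Ro.from_quat(s['orientation']).as_matrix().round(3),c['W'].round(3),c['intrinsics'])
cv2.imwrite('pics/w1.png',c['color'])
E
```

```text
0.1 [ 0.16949356 -0.60105686  0.24131522] [[-0.963 -0.271 -0.001]
 [-0.271  0.963  0.002]
 [ 0.     0.002 -1.   ]] [[-0.271  0.911  0.312  0.088]
 [ 0.962  0.256  0.09  -0.622]
 [ 0.002  0.325 -0.946  0.372]
 [ 0.     0.     0.     1.   ]] [[371.64829954   0.         317.92596998]
 [  0.         371.64829954 240.51923854]
 [  0.           0.           1.        ]]schema error: expected keys tx, ty, tz, rx, ry, rz, jaw
schema error: expected keys tx, ty, tz, rx, ry, rz, jaw
```

```bash
python3 -m inch '[{"tx":-2.2,"ty":2,"tz":0,"rx":0,"ry":0,"rz":5.2,"jaw":8.5},{"tx":-2.2,"ty":2,"tz":0,"rx":0,"ry":0,"rz":5.2,"jaw":8.5},{"tx":-2.5,"ty":2,"tz":0,"rx":0,"ry":0,"rz":5.3,"jaw":8.5},{"tx":-2.6,"ty":2.2,"tz":0,"rx":0,"ry":0,"rz":0,"jaw":8.5},{"tx":-2.6,"ty":2.2,"tz":0,"rx":0,"ry":0,"rz":0,"jaw":8.5},{"tx":-2.6,"ty":2.2,"tz":0,"rx":0,"ry":0,"rz":0,"jaw":8.5},{"tx":-2.6,"ty":2.2,"tz":0,"rx":0,"ry":0,"rz":0,"jaw":8.5},{"tx":-2.6,"ty":2.2,"tz":0,"rx":0,"ry":0,"rz":0,"jaw":8.5}]'; python3 -m inch '[{"tx":-2.6,"ty":2.2,"tz":0,"rx":0,"ry":0,"rz":0,"jaw":8.5},{"tx":-2.6,"ty":2.2,"tz":0,"rx":0,"ry":0,"rz":0,"jaw":8.5},{"tx":-2.6,"ty":2.2,"tz":0,"rx":0,"ry":0,"rz":0,"jaw":8.5},{"tx":-2.6,"ty":2.2,"tz":0,"rx":0,"ry":0,"rz":0,"jaw":8.5},{"tx":-2.6,"ty":2.2,"tz":0,"rx":0,"ry":0,"rz":0,"jaw":8.5},{"tx":-2.6,"ty":2.2,"tz":0,"rx":0,"ry":0,"rz":0,"jaw":8.5},{"tx":0,"ty":0,"tz":0,"rx":0,"ry":0,"rz":0,"jaw":8.5}]'
python3 - <<'E'
from h import *
s,c=wrist();print(s['time_s'],s['eef_pos'],Ro.from_quat(s['orientation']).as_matrix().round(3),c['W'].round(3))
cv2.imwrite('pics/w1.png',c['color'])
E
```

```text
time_s: 0.82
eef_pos: [0.3571, -0.4189, 0.2422]
orientation: [-0.0, 1.0, 0.0, -0.0]
ft_force: [1.0, 0.4, -0.8]
width: 0.993
grip_force: 0.0
time_s: 1.4
eef_pos: [0.5159, -0.2849, 0.2416]
orientation: [-0.003, 1.0, 0.0, 0.0]
ft_force: [0.2, -1.5, 0.0]
width: 0.991
grip_force: 0.0
1.4 [ 0.51590375 -0.28494918  0.24158792] [[-1.    -0.006  0.001]
 [-0.006  1.     0.   ]
 [-0.001  0.    -1.   ]] [[-0.006  0.946  0.325  0.432]
 [ 1.     0.005  0.003 -0.284]
 [ 0.001  0.325 -0.946  0.373]
 [ 0.     0.     0.     1.   ]]
```

View pics/w1.png

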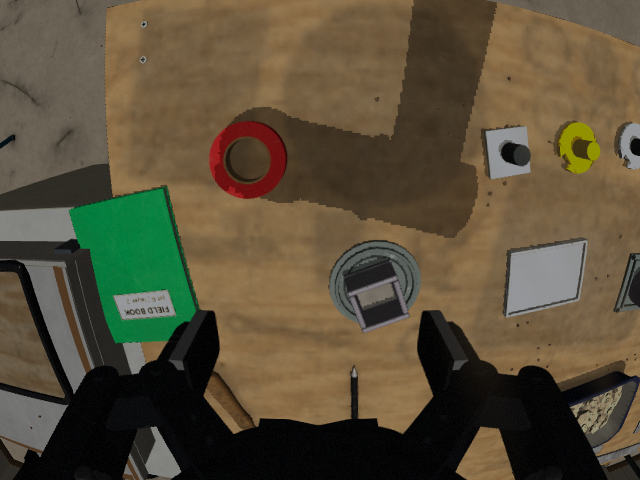

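Wrist view: box on the round base at (375,290), dish (545,277), square cover (508,152), tape (248,160). I'll collect two more views and measure rectified crops.

```bash
cat > cap.py <<'E'
from h import *
import pickle,sys
s,c=wrist();pickle.dump(c,open(sys.argv[1]+'.pkl','wb'));print(s['time_s'],s['eef_pos'].round(4),Ro.from_quat(s['orientation']).as_rotvec().round(3))
E
python3 cap.py wa
python3 -m inch '[{"tx":0,"ty":4,"tz":0,"rx":0,"ry":0,"rz":0,"jaw":8.5},{"tx":0,"ty":4,"tz":0,"rx":0,"ry":0,"rz":0,"jaw":8.5},{"tx":0,"ty":4,"tz":0,"rx":0,"ry":0,"rz":0,"jaw":8.5},{"tx":0,"ty":4,"tz":0,"rx":0,"ry":0,"rz":0,"jaw":8.5},{"tx":0,"ty":4,"tz":0,"rx":0,"ry":0,"rz":0,"jaw":8.5},{"tx":0,"ty":4,"tz":0,"rx":0,"ry":0,"rz":0,"jaw":8.5},{"tx":0,"ty":4,"tz":0,"rx":0,"ry":0,"rz":0,"jaw":8.5},{"tx":0,"ty":0,"tz":0,"rx":0,"ry":0,"rz":0,"jaw":8.5}]'>/dev/null; python3 cap.py wb
python3 -m inch '[{"tx":0,"ty":4,"tz":0,"rx":0,"ry":0,"rz":0,"jaw":8.5},{"tx":0,"ty":4,"tz":0,"rx":0,"ry":0,"rz":0,"jaw":8.5},{"tx":0,"ty":4,"tz":0,"rx":0,"ry":0,"rz":0,"jaw":8.5},{"tx":0,"ty":4,"tz":0,"rx":0,"ry":0,"rz":0,"jaw":8.5},{"tx":0,"ty":4,"tz":0,"rx":0,"ry":0,"rz":0,"jaw":8.5},{"tx":0,"ty":0,"tz":0,"rx":0,"ry":0,"rz":0,"jaw":8.5}]'>/dev/null; python3 cap.py wc
cat > mont.py <<'E'
from h import *
import pickle,sys
# args: out, then name:cx:cy:z
t=[]
for a in sys.argv[2:]:
    n,x,y,z=a.split(':');c=pickle.load(open(n+'.pkl','rb'))
    im=cv2.resize(ortho(c,float(x),float(y),float(z)),(266,266))
    for k in range(-3,4):
        p=int(133+k*.02/.14*266)
        cv2.line(im,(p,0),(p,4 if k else 266),(0,255,0),1);cv2.line(im,(0,p),(4 if k else 266,p),(0,255,0),1)
    t.append(im)
while len(t)%3:t.append(t[-1]*0)
cv2.imwrite(sys.argv[1],np.vstack([np.hstack(t[i:i+3]) for i in range(0,len(t),3)]))
E
python3 mont.py pics/m1.png wa:.608:-.219:.049 wa:.608:-.219:.01 wb:.602:.003:.01 wc:.619:.202:.055 wc:.62:.2085:.01 wb:.455:-.08:.012
```

```text
1.45 [ 0.514  -0.2861  0.2415] [ 8.000e-03 -3.141e+00 -1.000e-03]
2.1667 [ 0.5116 -0.0041  0.2426] [-9.000e-03  3.141e+00  2.000e-03]
2.7167 [0.5125 0.1954 0.242 ] [-6.000e-03  3.141e+00  1.000e-03]
```

View pics/m1.png

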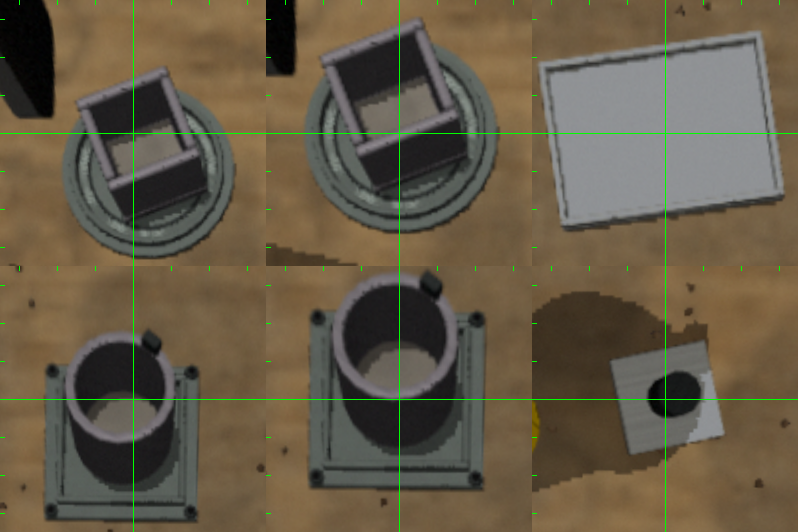

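Montage: box at z=.049 plane centred near (138,127) turned ~21°, cell ring near (120,121 in its tile) with key up-right, dish ~6° turned, square cover ~11° turned. Now numeric fits.

```bash
cat > meas.py <<'E'
from h import *
import pickle
H,N=.07,700; S=2*H/N
def o(n,x,y,z):
    c=pickle.load(open(n+'.pkl','rb'));return ortho(c,x,y,z,H,N).astype(int)
def big(m,k=3):
    m=cv2.morphologyEx(m.astype(np.uint8),cv2.MORPH_CLOSE,np.ones((k,k)))
    cs=cv2.findContours(m,cv2.RETR_EXTERNAL,cv2.CHAIN_APPROX_NONE)[0];return max(cs,key=cv2.contourArea)
def world(p,x,y): return (x+(N/2-p[1])*S, y+(N/2-p[0])*S)
def rect(cn,x,y):
    (cx,cy),(w,h),a=cv2.minAreaRect(cn); X,Y=world((cx,cy),x,y)
    return f'x={X:.4f} y={Y:.4f} w={w*S*1e3:.1f} h={h*S*1e3:.1f} yaw(mod90)={(-a)%90:.1f}'
def circ(cn,x,y):
    (cx,cy),(w,h),a=cv2.fitEllipse(cn);X,Y=world((cx,cy),x,y);return f'x={X:.4f} y={Y:.4f} d={w*S*1e3:.1f},{h*S*1e3:.1f}'
def rim(a): B,G,R=a[...,0],a[...,1],a[...,2]; return (B-G>4)&(R-G>1)&(G>75)
def grey(a,lo=60): return (a.max(2)-a.min(2)<22)&(a.min(2)>lo)
E
python3 - <<'E'
from meas import *
for n in('wa',): 
    a=o(n,.611,-.222,.049);print('box',rect(big(rim(a),7),.611,-.222))
    a=o(n,.608,-.219,.01)
a=o('wc',.619,.202,.055);print('cell',circ(big(rim(a),7),.619,.202))
for n in('wb','wa'):
    a=o(n,.602,.003,.01);print('dish',rect(big(grey(a,90)),.602,.003))
a=o('wb',.455,-.08,.012);print('scov',rect(big(grey(a)),.455,-.08));
for n in('wc','wb'):
  a=o(n,.424,.119,.012);print('rcov',circ(big(grey(a)),.424,.119),rect(big(grey(a)),.424,.119))
a=o('wc',.61,.2085,.005);print(a[350+180,350],a[350+220,350]);
B,G,R=a[...,0],a[...,1],a[...,2];m=(G>=R)&(G>45)&(R-B<12);print('sqb',rect(big(m,5),.61,.2085))
a=o('wa',.6,-.225,.005);B,G,R=a[...,0],a[...,1],a[...,2];m=(G>=R)&(G>45)&(R-B<12)
cn=big(m,5);print('rb',circ(cn,.6,-.225),rect(cn,.6,-.225))
E
python3 mont.py pics/m2.png wc:.424:.119:.012 wa:.608:-.225:.003 wc:.619:.202:.061
```

```text
box x=0.6140 y=-0.2435 w=47.0 h=18.1 yaw(mod90)=0.8
cell x=0.6253 y=0.2088 d=54.3,54.4
dish x=0.6045 y=0.0050 w=87.8 h=119.5 yaw(mod90)=8.2
dish x=0.6046 y=0.0043 w=88.0 h=119.7 yaw(mod90)=8.1
scov x=0.4557 y=-0.0811 w=51.9 h=51.6 yaw(mod90)=11.9
rcov x=0.4257 y=0.1202 d=56.7,60.3 x=0.4265 y=0.1190 w=58.4 h=59.9 yaw(mod90)=72.1
rcov x=0.4256 y=0.1193 d=56.5,61.0 x=0.4259 y=0.1192 w=60.3 h=58.6 yaw(mod90)=54.5
[46 63 75] [ 65  92 114]
sqb x=0.6219 y=0.2098 w=92.7 h=93.8 yaw(mod90)=89.7
rb x=0.6092 y=-0.2190 d=94.7,96.0 x=0.6044 y=-0.2205 w=93.2 h=101.9 yaw(mod90)=17.0
```

View pics/m2.png

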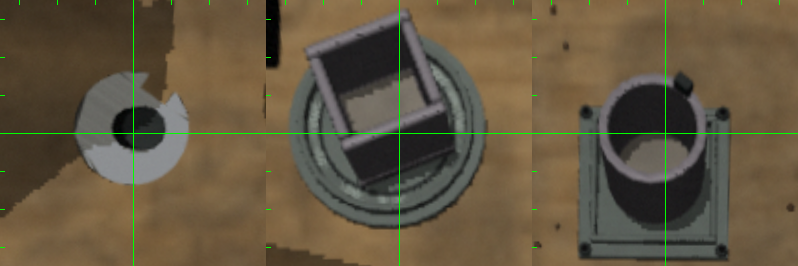

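Run:
```python
from meas import *
def rim2(a): B,G,R=a[...,0],a[...,1],a[...,2]; return (B>=G)&(R>=G-2)&(G>60)
for n in('wc','wb'):
  for z in(.045,.055):
    a=o(n,.622,.208,z);print(n,z,'cell',circ(big(rim2(a),3),.622,.208))
for n in('wa','wb'):
  for z in(.039,.049):
    a=o(n,.611,-.222,z);m=rim2(a);m[:150,:150]=0;cn=big(m,3);print(n,z,'box',rect(cn,.611,-.222))
# key: very dark blob outside the ring
a=o('wc',.622,.208,.058)
yy,xx=np.mgrid[:N,:N];X=.622+(N/2-yy)*S;Y=.208+(N/2-xx)*S;r=np.hypot(X-.6255,Y-.2088)
m=(a.max(2)<50)&(r>.026)&(r<.040)&(X>.63);print('key',X[m].mean(),Y[m].mean(),m.sum(),np.degrees(np.arctan2(Y[m].mean()-.2088,X[m].mean()-.6255)))
for n in('wb','wc'):
    a=o(n,.4255,.1195,.012);cn=big(grey(a));h=cv2.convexHull(cn,returnPoints=False);d=cv2.convexityDefects(cn,h)[:,0];k=d[d[:,3].argmax()]
    (c,r)=cv2.minEnclosingCircle(cn);W=np.array(world(c,.4255,.1195));A,Bp=[np.array(world(cn[i,0],.4255,.1195)) for i in k[:2]];v=(A+Bp)/2-W
    F=np.array(world(cn[k[2],0],.4255,.1195))-W
    print('rcov',W,r*S,'notch yaw',np.degrees(np.arctan2(v[1],v[0])),np.linalg.norm(A-Bp),k[3]/256*S,np.linalg.norm(F))
```

```text
wc 0.045 cell x=0.6311 y=0.2093 d=56.0,56.7
wc 0.055 cell x=0.6249 y=0.2089 d=54.3,54.9
wb 0.045 cell x=0.6311 y=0.2146 d=55.7,56.2
wb 0.055 cell x=0.6250 y=0.2080 d=54.0,54.5
wa 0.039 box x=0.6159 y=-0.2195 w=52.5 h=53.8 yaw(mod90)=21.6
wa 0.049 box x=0.6104 y=-0.2214 w=51.1 h=52.1 yaw(mod90)=21.9
wb 0.039 box x=0.6163 y=-0.2263 w=53.1 h=52.5 yaw(mod90)=21.0
wb 0.049 box x=0.6107 y=-0.2196 w=51.5 h=50.9 yaw(mod90)=21.3
key 0.6404060230292294 0.20029309123117803 2258 -29.71352292836949
rcov [0.42643547 0.11888651] 0.030522991943359376 notch yaw -35.37098778237267 0.0170891778620272 0.00837265625 0.02105731848269455
rcov [0.42683518 0.11981265] 0.030318328857421875 notch yaw -34.82114821403975 0.01820439507371777 0.00863125 0.020108398749212684
```

```bash
python3 -m inch '[{"tx":-3.75,"ty":0.45,"tz":0,"rx":0,"ry":0,"rz":0,"jaw":8.5},{"tx":-3.75,"ty":0.45,"tz":0,"rx":0,"ry":0,"rz":0,"jaw":8.5},{"tx":-3.75,"ty":0.4,"tz":0,"rx":0,"ry":0,"rz":0,"jaw":8.5},{"tx":0,"ty":0,"tz":3,"rx":0,"ry":0,"rz":0,"jaw":8.5},{"tx":0,"ty":0,"tz":3,"rx":0,"ry":0,"rz":0,"jaw":8.5},{"tx":0,"ty":0,"tz":3,"rx":0,"ry":0,"rz":0,"jaw":8.5},{"tx":0,"ty":0,"tz":3,"rx":0,"ry":0,"rz":0,"jaw":8.5},{"tx":0,"ty":0,"tz":0,"rx":0,"ry":0,"rz":0,"jaw":8.5}]'; python3 cap.py wd; python3 mont.py pics/m3.png wd:.625:.2085:.055 wd:.625:.2085:.061 wd:.625:.2085:.01
```

```text
time_s: 3.43
eef_pos: [0.6205, 0.2001, 0.1151]
orientation: [0.002, 1.0, -0.003, -0.007]
ft_force: [-1.2, -0.1, -1.4]
width: 0.993
grip_force: 0.0
3.4333 [0.6205 0.2001 0.1151] [-0.007 -3.128  0.009]
```

View pics/m3.png

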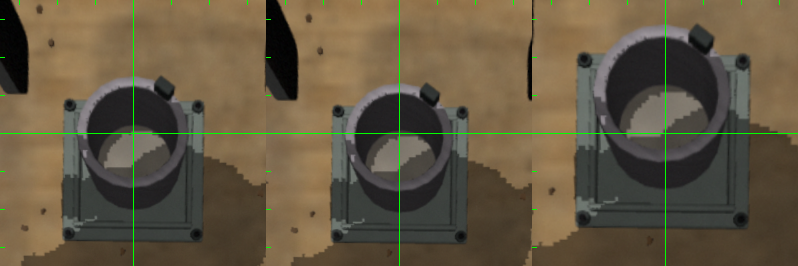

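Cell ring centred on the crosshair (133,131), key at (164,88). Descend, grip and lift.

```bash
python3 -m inch '[{"tx":-0.4,"ty":0.8,"tz":0,"rx":0,"ry":0,"rz":0,"jaw":8.5},{"tx":0,"ty":0,"tz":2,"rx":0,"ry":0,"rz":0,"jaw":8.5},{"tx":0,"ty":0,"tz":2,"rx":0,"ry":0,"rz":0,"jaw":8.5},{"tx":0,"ty":0,"tz":2,"rx":0,"ry":0,"rz":0,"jaw":8.5},{"tx":0,"ty":0,"tz":1,"rx":0,"ry":0,"rz":0,"jaw":8.5},{"tx":0,"ty":0,"tz":1,"rx":0,"ry":0,"rz":0,"jaw":8.5},{"tx":0,"ty":0,"tz":0,"rx":0,"ry":0,"rz":0,"jaw":8.5},{"tx":0,"ty":0,"tz":0,"rx":0,"ry":0,"rz":0,"jaw":8.5}]' 40; python3 -c "
from h import *
s=manip.state();print(s['eef_pos'],Ro.from_quat(s['orientation']).as_matrix().round(4))"
```

```text
time_s: 4.15
eef_pos: [0.6292, 0.2133, 0.0434]
orientation: [-0.001, 1.0, 0.0, 0.001]
ft_force: [-0.0, 0.2, -0.2]
width: 1.001
grip_force: 0.0
[0.62916067 0.21326352 0.04343246] [[-1.0e+00 -1.1e-03  1.7e-03]
 [-1.1e-03  1.0e+00  6.0e-04]
 [-1.7e-03  6.0e-04 -1.0e+00]]
```

```bash
python3 -m inch '[{"tx":0.4,"ty":-0.5,"tz":0.5,"rx":0,"ry":0,"rz":0,"jaw":8.5},{"tx":0,"ty":0,"tz":0.6,"rx":0,"ry":0,"rz":0,"jaw":8.5},{"tx":0,"ty":0,"tz":0,"rx":0,"ry":0,"rz":0,"jaw":8.5},{"tx":0,"ty":0,"tz":0,"rx":0,"ry":0,"rz":0,"jaw":5},{"tx":0,"ty":0,"tz":0,"rx":0,"ry":0,"rz":0,"jaw":5},{"tx":0,"ty":0,"tz":0,"rx":0,"ry":0,"rz":0,"jaw":5},{"tx":0,"ty":0,"tz":0,"rx":0,"ry":0,"rz":0,"jaw":5},{"tx":0,"ty":0,"tz":0,"rx":0,"ry":0,"rz":0,"jaw":5}]' 40; python3 -m inch '[{"tx":0,"ty":0,"tz":0,"rx":0,"ry":0,"rz":0,"jaw":5},{"tx":0,"ty":0,"tz":0,"rx":0,"ry":0,"rz":0,"jaw":5},{"tx":0,"ty":0,"tz":0,"rx":0,"ry":0,"rz":0,"jaw":5},{"tx":0,"ty":0,"tz":0,"rx":0,"ry":0,"rz":0,"jaw":5}]'
```

```text
time_s: 4.82
eef_pos: [0.6247, 0.2079, 0.0321]
orientation: [-0.001, 1.0, -0.0, 0.0]
ft_force: [-0.6, -1.7, 4.8]
width: 0.704
grip_force: 44.4
time_s: 5.15
eef_pos: [0.6247, 0.2079, 0.0321]
orientation: [-0.001, 1.0, 0.0, 0.0]
ft_force: [-0.5, -1.3, 5.4]
width: 0.7
grip_force: 44.5
```

```bash
python3 -m inch '[{"tx":0,"ty":0,"tz":-1,"rx":0,"ry":0,"rz":0,"jaw":5},{"tx":0,"ty":0,"tz":-2,"rx":0,"ry":0,"rz":0,"jaw":5},{"tx":0,"ty":0,"tz":-2,"rx":0,"ry":0,"rz":0,"jaw":5},{"tx":0.2,"ty":-2,"tz":0,"rx":0,"ry":0,"rz":0,"jaw":5},{"tx":0.2,"ty":-2.5,"tz":0,"rx":0,"ry":0,"rz":0,"jaw":5},{"tx":0.2,"ty":-2.5,"tz":0,"rx":0,"ry":0,"rz":0,"jaw":5},{"tx":0.2,"ty":-2.5,"tz":0,"rx":0,"ry":0,"rz":0,"jaw":5},{"tx":0.2,"ty":-2.5,"tz":0,"rx":0,"ry":0,"rz":0,"jaw":5}]'; python3 -m inch '[{"tx":0.3,"ty":-2.5,"tz":0,"rx":0,"ry":0,"rz":0,"jaw":5},{"tx":0.3,"ty":-2.5,"tz":0,"rx":0,"ry":0,"rz":0,"jaw":5},{"tx":0.2,"ty":-2,"tz":0,"rx":0,"ry":0,"rz":0,"jaw":5},{"tx":0.2,"ty":-1.3,"tz":0,"rx":0,"ry":0,"rz":0,"jaw":5},{"tx":0,"ty":0,"tz":1.5,"rx":0,"ry":0,"rz":0,"jaw":5},{"tx":0,"ty":0,"tz":1.5,"rx":0,"ry":0,"rz":0,"jaw":5},{"tx":0,"ty":0,"tz":1,"rx":0,"ry":0,"rz":0,"jaw":5},{"tx":0,"ty":0,"tz":0,"rx":0,"ry":0,"rz":0,"jaw":5}]'; python3 -m inch '[{"tx":0,"ty":0,"tz":0,"rx":0,"ry":0,"rz":0,"jaw":5},{"tx":0,"ty":0,"tz":0,"rx":0,"ry":0,"rz":0,"jaw":5}]'
```

```text
time_s: 5.82
eef_pos: [0.613, 0.0871, 0.0801]
orientation: [-0.0, 1.0, 0.0, -0.001]
ft_force: [-0.0, 0.8, -4.3]
width: 0.703
grip_force: 44.6
time_s: 6.48
eef_pos: [0.6022, 0.0048, 0.0382]
orientation: [-0.0, 1.0, -0.0, -0.003]
ft_force: [-0.6, -0.5, -4.7]
width: 0.704
grip_force: 44.6
time_s: 6.65
eef_pos: [0.605, 0.0054, 0.0417]
orientation: [-0.001, 1.0, 0.0, 0.0]
ft_force: [-0.1, 0.2, -4.7]
width: 0.699
grip_force: 44.6
```

```bash
python3 -m inch '[{"tx":0,"ty":0,"tz":0.5,"rx":0,"ry":0,"rz":0,"jaw":5},{"tx":0,"ty":0,"tz":0.35,"rx":0,"ry":0,"rz":0,"jaw":5},{"tx":0,"ty":0,"tz":0.1,"rx":0,"ry":0,"rz":0,"jaw":5},{"tx":0,"ty":0,"tz":0,"rx":0,"ry":0,"rz":0,"jaw":5},{"tx":0,"ty":0,"tz":0,"rx":0,"ry":0,"rz":0,"jaw":5}]'; python3 -m inch '[{"tx":0,"ty":0,"tz":0,"rx":0,"ry":0,"rz":0,"jaw":8.5},{"tx":0,"ty":0,"tz":0,"rx":0,"ry":0,"rz":0,"jaw":8.5},{"tx":0,"ty":0,"tz":0,"rx":0,"ry":0,"rz":0,"jaw":8.5},{"tx":0,"ty":0,"tz":0,"rx":0,"ry":0,"rz":0,"jaw":8.5},{"tx":0,"ty":0,"tz":0,"rx":0,"ry":0,"rz":0,"jaw":8.5},{"tx":0,"ty":0,"tz":0,"rx":0,"ry":0,"rz":0,"jaw":8.5},{"tx":0,"ty":0,"tz":0,"rx":0,"ry":0,"rz":0,"jaw":8.5}]'
```

```text
time_s: 7.07
eef_pos: [0.6046, 0.0051, 0.0322]
orientation: [-0.0, 1.0, 0.0, 0.0]
ft_force: [-0.8, 0.8, -1.2]
width: 0.704
grip_force: 44.8
time_s: 7.65
eef_pos: [0.6045, 0.0049, 0.0319]
orientation: [-0.0, 1.0, 0.0, 0.0]
ft_force: [0.1, -0.6, -0.5]
width: 0.992
grip_force: 0.0
```

```bash
python3 -m inch '[{"tx":0,"ty":0,"tz":-2,"rx":0,"ry":0,"rz":0,"jaw":8.5},{"tx":0,"ty":0,"tz":-3,"rx":0,"ry":0,"rz":0,"jaw":8.5},{"tx":0,"ty":0,"tz":-3,"rx":0,"ry":0,"rz":0,"jaw":8.5},{"tx":0,"ty":0,"tz":-1.5,"rx":0,"ry":0,"rz":0,"jaw":8.5},{"tx":0,"ty":-3.5,"tz":0,"rx":0,"ry":0,"rz":0,"jaw":8.5},{"tx":0,"ty":-3.5,"tz":0,"rx":0,"ry":0,"rz":0,"jaw":8.5},{"tx":0,"ty":-3.5,"tz":0,"rx":0,"ry":0,"rz":0,"jaw":8.5},{"tx":0,"ty":-3.5,"tz":0,"rx":0,"ry":0,"rz":0,"jaw":8.5}]'; python3 -m inch '[{"tx":0,"ty":-3.5,"tz":0,"rx":0,"ry":0,"rz":0,"jaw":8.5},{"tx":-0.6,"ty":-3,"tz":0,"rx":0,"ry":0,"rz":0,"jaw":8.5},{"tx":0,"ty":-2.1,"tz":0,"rx":0,"ry":0,"rz":-5.3,"jaw":8.5},{"tx":0,"ty":0,"tz":0,"rx":0,"ry":0,"rz":-5.4,"jaw":8.5},{"tx":0,"ty":0,"tz":0,"rx":0,"ry":0,"rz":-5.4,"jaw":8.5},{"tx":0,"ty":0,"tz":0,"rx":0,"ry":0,"rz":-5.4,"jaw":8.5},{"tx":0,"ty":0,"tz":0,"rx":0,"ry":0,"rz":0,"jaw":8.5},{"tx":0,"ty":0,"tz":0,"rx":0,"ry":0,"rz":0,"jaw":8.5}]'
cat > togo.py <<'E'
# target x y z yaw(deg of tool: atan2 of -tool x) -> tool shifts in cm and rz in deg
from h import *
import sys
x,y,z,yaw=map(float,sys.argv[1:5]);s=manip.state();R=Ro.from_quat(s['orientation']).as_matrix()
t=R.T@(np.array([x,y,z])-s['eef_pos'])*100;now=np.degrees(np.arctan2(-R[1,0],-R[0,0]))
print('t',round(s['time_s'],2),'pos',s['eef_pos'].round(4),'yaw',now.round(2),'| tx ty tz',t.round(2),'rz',round(now-yaw,2))
E
python3 togo.py .6106 -.2205 .029 21.5; python3 cap.py we
python3 - <<'E'
from meas import *
def rim2(a): B,G,R=a[...,0],a[...,1],a[...,2]; return (B>=G)&(R>=G-2)&(G>60)
a=o('we',.611,-.22,.049);cv2.imwrite('pics/we.png',cv2.resize(a.astype(np.uint8),(400,400)));print(rect(big(rim2(a)),.611,-.22))
E
```

```text
time_s: 8.32
eef_pos: [0.6044, -0.1362, 0.1272]
orientation: [-0.001, 1.0, 0.0, 0.0]
ft_force: [0.3, 0.5, 0.5]
width: 0.994
grip_force: 0.0
time_s: 8.98
eef_pos: [0.6105, -0.2211, 0.1267]
orientation: [-0.186, 0.983, 0.0, -0.0]
ft_force: [-0.8, 0.7, 0.6]
width: 0.995
grip_force: 0.0
t 8.98 pos [ 0.6105 -0.2211  0.1267] yaw 21.4 | tx ty tz [-0.03  0.05  9.77] rz -0.1
8.9833 [ 0.6105 -0.2211  0.1267] [ 0.583 -3.087 -0.   ]
x=0.6145 y=-0.2200 w=44.2 h=51.1 yaw(mod90)=20.0
```

View pics/we.png

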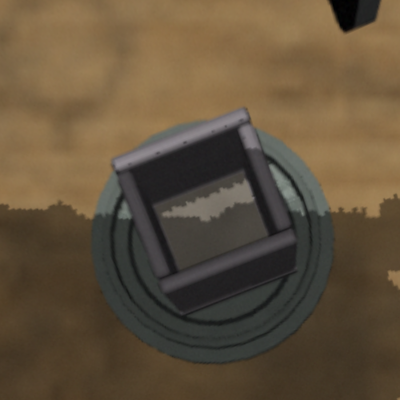

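The box top is centred near (203,203), ~21° turned, as computed. Descend and grip.

```bash
python3 -m inch '[{"tx":0,"ty":0,"tz":2.5,"rx":0,"ry":0,"rz":0,"jaw":8.5},{"tx":0,"ty":0,"tz":2.5,"rx":0,"ry":0,"rz":0,"jaw":8.5},{"tx":0,"ty":0,"tz":2,"rx":0,"ry":0,"rz":0,"jaw":8.5},{"tx":0,"ty":0,"tz":1.5,"rx":0,"ry":0,"rz":0,"jaw":8.5},{"tx":0,"ty":0,"tz":0.8,"rx":0,"ry":0,"rz":0,"jaw":8.5},{"tx":0,"ty":0,"tz":0.4,"rx":0,"ry":0,"rz":0,"jaw":8.5},{"tx":0,"ty":0,"tz":0,"rx":0,"ry":0,"rz":0,"jaw":8.5},{"tx":0,"ty":0,"tz":0,"rx":0,"ry":0,"rz":0,"jaw":8.5}]'; python3 -m inch '[{"tx":0,"ty":0,"tz":0,"rx":0,"ry":0,"rz":0,"jaw":4},{"tx":0,"ty":0,"tz":0,"rx":0,"ry":0,"rz":0,"jaw":4},{"tx":0,"ty":0,"tz":0,"rx":0,"ry":0,"rz":0,"jaw":4},{"tx":0,"ty":0,"tz":0,"rx":0,"ry":0,"rz":0,"jaw":4},{"tx":0,"ty":0,"tz":0,"rx":0,"ry":0,"rz":0,"jaw":4},{"tx":0,"ty":0,"tz":0,"rx":0,"ry":0,"rz":0,"jaw":4},{"tx":0,"ty":0,"tz":0,"rx":0,"ry":0,"rz":0,"jaw":4},{"tx":0,"ty":0,"tz":0,"rx":0,"ry":0,"rz":0,"jaw":4}]' 40
```

```text
time_s: 9.7
eef_pos: [0.6113, -0.2211, 0.0307]
orientation: [-0.187, 0.982, -0.0, 0.001]
ft_force: [1.1, -0.5, 0.2]
width: 0.999
grip_force: 0.0
time_s: 10.37
eef_pos: [0.6117, -0.2214, 0.0313]
orientation: [-0.187, 0.982, -0.001, 0.001]
ft_force: [-0.2, 0.9, 6.0]
width: 0.603
grip_force: 44.6
```

```bash
python3 -m inch '[{"tx":0,"ty":0,"tz":-1.5,"rx":0,"ry":0,"rz":0,"jaw":4},{"tx":0,"ty":0,"tz":-2.5,"rx":0,"ry":0,"rz":0,"jaw":4},{"tx":0,"ty":0,"tz":-3,"rx":0,"ry":0,"rz":0,"jaw":4},{"tx":0,"ty":0,"tz":-3,"rx":0,"ry":0,"rz":5.4,"jaw":4},{"tx":0,"ty":0,"tz":0,"rx":0,"ry":0,"rz":5.4,"jaw":4},{"tx":0,"ty":0,"tz":0,"rx":0,"ry":0,"rz":5.4,"jaw":4},{"tx":0,"ty":0,"tz":0,"rx":0,"ry":0,"rz":5.4,"jaw":4},{"tx":0,"ty":2,"tz":0,"rx":0,"ry":0,"rz":0,"jaw":4}]'; python3 -m inch '[{"tx":-0.1,"ty":3,"tz":0,"rx":0,"ry":0,"rz":0,"jaw":4},{"tx":-0.1,"ty":3,"tz":0,"rx":0,"ry":0,"rz":0,"jaw":4},{"tx":-0.1,"ty":3,"tz":0,"rx":0,"ry":0,"rz":0,"jaw":4},{"tx":-0.1,"ty":3,"tz":0,"rx":0,"ry":0,"rz":0,"jaw":4},{"tx":-0.1,"ty":3,"tz":0,"rx":0,"ry":0,"rz":0,"jaw":4},{"tx":-0.1,"ty":3,"tz":0,"rx":0,"ry":0,"rz":0,"jaw":4},{"tx":-0.1,"ty":3,"tz":0,"rx":0,"ry":0,"rz":0,"jaw":4},{"tx":-0.1,"ty":3,"tz":0,"rx":0,"ry":0,"rz":0,"jaw":4}]'; python3 -m inch '[{"tx":-0.1,"ty":3,"tz":0,"rx":0,"ry":0,"rz":0,"jaw":4},{"tx":-0.1,"ty":3,"tz":0,"rx":0,"ry":0,"rz":0,"jaw":4},{"tx":0,"ty":3,"tz":0,"rx":0,"ry":0,"rz":0,"jaw":4},{"tx":0,"ty":3,"tz":0,"rx":0,"ry":0,"rz":0,"jaw":4},{"tx":0,"ty":3,"tz":0,"rx":0,"ry":0,"rz":0,"jaw":4},{"tx":0,"ty":2,"tz":0,"rx":0,"ry":0,"rz":0,"jaw":4},{"tx":0,"ty":0,"tz":0,"rx":0,"ry":0,"rz":0,"jaw":4},{"tx":0,"ty":0,"tz":0,"rx":0,"ry":0,"rz":0,"jaw":4}]'; python3 togo.py .622 .2098 .0313 0; python3 cap.py wf;python3 mont.py pics/m4.png wf:.622:.2098:.01 wf:.622:.2098:.14 wf:.6045:.005:.055
```

```text
time_s: 11.03
eef_pos: [0.6092, -0.2028, 0.1282]
orientation: [0.004, 1.0, 0.0, -0.001]
ft_force: [0.1, -0.3, -2.9]
width: 0.602
grip_force: 43.7
time_s: 11.7
eef_pos: [0.6173, 0.0403, 0.1282]
orientation: [0.001, 1.0, -0.0, -0.002]
ft_force: [0.2, -0.3, -3.4]
width: 0.601
grip_force: 43.7
time_s: 12.37
eef_pos: [0.6196, 0.2098, 0.128]
orientation: [-0.0, 1.0, -0.001, -0.002]
ft_force: [-0.3, -0.5, -2.4]
width: 0.596
grip_force: 43.6
t 12.37 pos [0.6196 0.2098 0.128 ] yaw 0.03 | tx ty tz [-0.27  0.01  9.67] rz 0.03
12.3667 [0.6196 0.2098 0.128 ] [ 1.000e-03 -3.138e+00  2.000e-03]
```

View pics/m4.png

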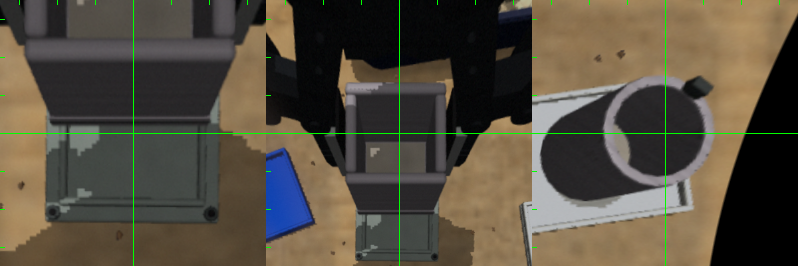

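The box hangs squarely over the square base (base edge at row 222, symmetric about column 132); the cell stands in the dish. Lower.

```bash
python3 -m inch '[{"tx":-0.2,"ty":0,"tz":2.5,"rx":0,"ry":0,"rz":0,"jaw":4},{"tx":0,"ty":0,"tz":2.5,"rx":0,"ry":0,"rz":0,"jaw":4},{"tx":0,"ty":0,"tz":2,"rx":0,"ry":0,"rz":0,"jaw":4},{"tx":0,"ty":0,"tz":1,"rx":0,"ry":0,"rz":0,"jaw":4},{"tx":0,"ty":0,"tz":0.8,"rx":0,"ry":0,"rz":0,"jaw":4},{"tx":0,"ty":0,"tz":0.4,"rx":0,"ry":0,"rz":0,"jaw":4},{"tx":0,"ty":0,"tz":0,"rx":0,"ry":0,"rz":0,"jaw":4},{"tx":0,"ty":0,"tz":0,"rx":0,"ry":0,"rz":0,"jaw":4}]'; python3 togo.py .622 .2098 .0313 0
```

```text
time_s: 13.08
eef_pos: [0.6237, 0.209, 0.0388]
orientation: [0.001, 1.0, 0.0, 0.001]
ft_force: [0.1, -0.1, -3.2]
width: 0.599
grip_force: 43.6
t 13.08 pos [0.6237 0.209  0.0388] yaw -0.06 | tx ty tz [0.17 0.08 0.75] rz -0.06
```

```bash
python3 -m inch '[{"tx":0.15,"ty":0.05,"tz":0.4,"rx":0,"ry":0,"rz":0,"jaw":4},{"tx":0,"ty":0,"tz":0.3,"rx":0,"ry":0,"rz":0,"jaw":4},{"tx":0,"ty":0,"tz":0.1,"rx":0,"ry":0,"rz":0,"jaw":4},{"tx":0,"ty":0,"tz":0,"rx":0,"ry":0,"rz":0,"jaw":4},{"tx":0,"ty":0,"tz":0,"rx":0,"ry":0,"rz":0,"jaw":4}]'; python3 -m inch '[{"tx":0,"ty":0,"tz":0,"rx":0,"ry":0,"rz":0,"jaw":8.5},{"tx":0,"ty":0,"tz":0,"rx":0,"ry":0,"rz":0,"jaw":8.5},{"tx":0,"ty":0,"tz":0,"rx":0,"ry":0,"rz":0,"jaw":8.5},{"tx":0,"ty":0,"tz":0,"rx":0,"ry":0,"rz":0,"jaw":8.5},{"tx":0,"ty":0,"tz":0,"rx":0,"ry":0,"rz":0,"jaw":8.5},{"tx":0,"ty":0,"tz":0,"rx":0,"ry":0,"rz":0,"jaw":8.5}]';  python3 -m inch '[{"tx":0,"ty":0,"tz":-2,"rx":0,"ry":0,"rz":0,"jaw":8.5},{"tx":0,"ty":0,"tz":-3,"rx":0,"ry":0,"rz":0,"jaw":8.5},{"tx":0,"ty":0,"tz":-3,"rx":0,"ry":0,"rz":0,"jaw":8.5},{"tx":0,"ty":0,"tz":-2,"rx":0,"ry":0,"rz":0,"jaw":8.5},{"tx":0,"ty":-3,"tz":0,"rx":0,"ry":0,"rz":0,"jaw":8.5},{"tx":0.2,"ty":-3,"tz":0,"rx":0,"ry":0,"rz":0,"jaw":8.5},{"tx":0.5,"ty":-3,"tz":0,"rx":0,"ry":0,"rz":0,"jaw":8.5},{"tx":0.5,"ty":-3,"tz":0,"rx":0,"ry":0,"rz":0,"jaw":8.5}]'; python3 -m inch '[{"tx":0.5,"ty":-3,"tz":0,"rx":0,"ry":0,"rz":0,"jaw":8.5},{"tx":0,"ty":-3,"tz":0,"rx":0,"ry":0,"rz":0,"jaw":8.5},{"tx":0,"ty":-2.4,"tz":0,"rx":0,"ry":0,"rz":0,"jaw":8.5},{"tx":0,"ty":0,"tz":0,"rx":0,"ry":0,"rz":0,"jaw":8.5},{"tx":0,"ty":0,"tz":0,"rx":0,"ry":0,"rz":0,"jaw":8.5},{"tx":0,"ty":0,"tz":0,"rx":0,"ry":0,"rz":0,"jaw":8.5}]'; python3 togo.py .6045 .005 .0321 0; python3 cap.py wg
python3 - <<'E'
from meas import *
def rim2(a): B,G,R=a[...,0],a[...,1],a[...,2]; return (B>=G)&(R>=G-2)&(G>60)
a=o('wg',.6045,.005,.055);m=rim2(a);m[:,:200]=0;m[:,500:]=0;print('cell',circ(big(m),.6045,.005))
a=o('wg',.622,.21,.049);print('box',rect(big(rim2(a)),.622,.21))
E
python3 mont.py pics/m5.png wg:.6045:.005:.055 wg:.622:.21:.049 wg:.6045:.005:.061
```

```text
time_s: 13.5
eef_pos: [0.622, 0.21, 0.0313]
orientation: [0.0, 1.0, 0.0, 0.001]
ft_force: [-2.8, 0.7, 5.6]
width: 0.6
grip_force: 44.6
time_s: 14.0
eef_pos: [0.6216, 0.2093, 0.0296]
orientation: [0.001, 1.0, -0.0, -0.0]
ft_force: [0.2, -0.1, -0.6]
width: 0.997
grip_force: 0.0
time_s: 14.67
eef_pos: [0.6091, 0.0884, 0.1299]
orientation: [0.0, 1.0, 0.0, 0.0]
ft_force: [1.1, -0.4, -0.7]
width: 0.995
grip_force: 0.0
time_s: 15.17
eef_pos: [0.6045, 0.0057, 0.1298]
orientation: [0.001, 1.0, 0.0, 0.0]
ft_force: [-0.7, 0.2, -0.1]
width: 0.998
grip_force: 0.0
t 15.17 pos [0.6045 0.0057 0.1298] yaw -0.06 | tx ty tz [ 0.   -0.07  9.77] rz -0.06
15.1667 [0.6045 0.0057 0.1298] [2.000e-03 3.141e+00 0.000e+00]
cell x=0.6061 y=0.0058 d=53.2,61.1
box x=0.6203 y=0.2104 w=50.6 h=51.2 yaw(mod90)=0.0
```

View pics/m5.png

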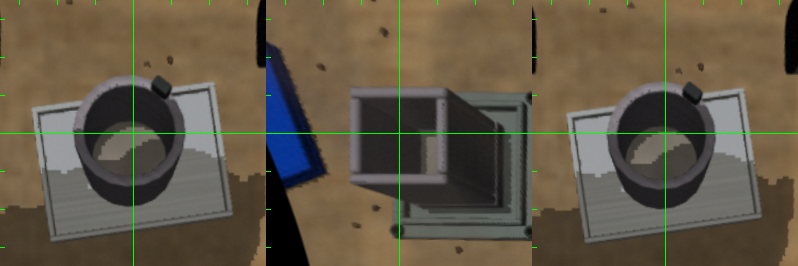

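Cell in the dish centred (131,131), key at (161,88); box sits squarely on the square base. Grip the cell and lift; meanwhile measure the free round base.

```bash
python3 -m inch '[{"tx":0,"ty":0,"tz":2.5,"rx":0,"ry":0,"rz":0,"jaw":8.5},{"tx":0,"ty":0,"tz":2.5,"rx":0,"ry":0,"rz":0,"jaw":8.5},{"tx":0,"ty":0,"tz":2,"rx":0,"ry":0,"rz":0,"jaw":8.5},{"tx":0,"ty":0,"tz":1.5,"rx":0,"ry":0,"rz":0,"jaw":8.5},{"tx":0,"ty":0,"tz":0.8,"rx":0,"ry":0,"rz":0,"jaw":8.5},{"tx":0,"ty":0,"tz":0.4,"rx":0,"ry":0,"rz":0,"jaw":8.5},{"tx":0,"ty":0,"tz":0,"rx":0,"ry":0,"rz":0,"jaw":8.5},{"tx":0,"ty":0,"tz":0,"rx":0,"ry":0,"rz":0,"jaw":8.5}]'; python3 -m inch '[{"tx":0,"ty":0,"tz":0,"rx":0,"ry":0,"rz":0,"jaw":5},{"tx":0,"ty":0,"tz":0,"rx":0,"ry":0,"rz":0,"jaw":5},{"tx":0,"ty":0,"tz":0,"rx":0,"ry":0,"rz":0,"jaw":5},{"tx":0,"ty":0,"tz":0,"rx":0,"ry":0,"rz":0,"jaw":5},{"tx":0,"ty":0,"tz":0,"rx":0,"ry":0,"rz":0,"jaw":5},{"tx":0,"ty":0,"tz":0,"rx":0,"ry":0,"rz":0,"jaw":5},{"tx":0,"ty":0,"tz":0,"rx":0,"ry":0,"rz":0,"jaw":5}]' 40; python3 -m inch '[{"tx":0,"ty":0,"tz":-1.5,"rx":0,"ry":0,"rz":0,"jaw":5},{"tx":0,"ty":0,"tz":-2,"rx":0,"ry":0,"rz":0,"jaw":5},{"tx":0,"ty":0,"tz":-2.5,"rx":0,"ry":0,"rz":0,"jaw":5},{"tx":0,"ty":-2,"tz":0,"rx":0,"ry":0,"rz":0,"jaw":5},{"tx":0,"ty":-3,"tz":0,"rx":0,"ry":0,"rz":0,"jaw":5},{"tx":0,"ty":-3,"tz":0,"rx":0,"ry":0,"rz":0,"jaw":5},{"tx":0,"ty":-2,"tz":0,"rx":0,"ry":0,"rz":0,"jaw":5},{"tx":0,"ty":0,"tz":0,"rx":0,"ry":0,"rz":0,"jaw":5}]'; python3 cap.py wh
python3 - <<'E'
from meas import *
from h import *
t=manip.read_camera('top');pickle.dump(t,open('top1.pkl','wb'))
for z in(.003,):
    a=o('wh',.609,-.219,z);B,G,R=a[...,0],a[...,1],a[...,2];m=(G>=R)&(G>35)&(R-B<12);cn=big(m,7);print('rb',circ(cn,.609,-.219))
E
python3 togo.py .609 -.219 .0321 0;  python3 mont.py pics/m6.png wh:.609:-.219:.01
```

```text
time_s: 15.88
eef_pos: [0.605, 0.006, 0.0335]
orientation: [-0.0, 1.0, 0.0, 0.001]
ft_force: [0.3, 0.3, -0.1]
width: 0.992
grip_force: 0.0
time_s: 16.47
eef_pos: [0.6051, 0.0054, 0.0344]
orientation: [0.0, 1.0, 0.0, 0.001]
ft_force: [-0.8, -0.2, 6.1]
width: 0.703
grip_force: 43.4
time_s: 17.13
eef_pos: [0.6026, -0.0979, 0.0916]
orientation: [0.003, 1.0, 0.0, -0.001]
ft_force: [-0.6, 0.7, -3.6]
width: 0.698
grip_force: 45.0
17.1333 [ 0.6026 -0.0979  0.0916] [-0.009 -3.139 -0.   ]
rb x=0.6104 y=-0.2189 d=102.8,103.8
t 17.23 pos [ 0.6032 -0.0954  0.0918] yaw -0.2 | tx ty tz [ -0.64 -12.36   5.96] rz -0.2
```

View pics/m6.png

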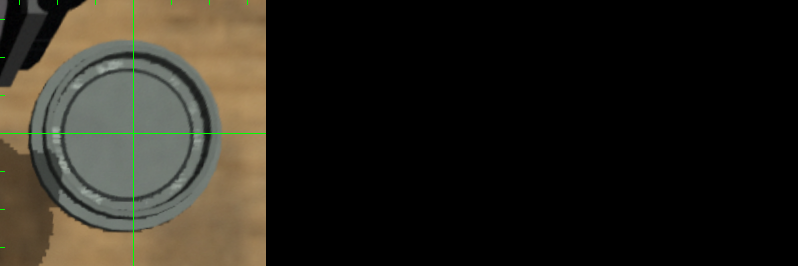

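Round base fitted at (.6104,-.2189), empty. Carry and lower.

```bash
python3 -m inch '[{"tx":-0.2,"ty":-2.5,"tz":0,"rx":0,"ry":0,"rz":0,"jaw":5},{"tx":-0.2,"ty":-3,"tz":0,"rx":0,"ry":0,"rz":0,"jaw":5},{"tx":-0.2,"ty":-3,"tz":0,"rx":0,"ry":0,"rz":0,"jaw":5},{"tx":0,"ty":-2.5,"tz":0,"rx":0,"ry":0,"rz":0,"jaw":5},{"tx":0,"ty":-1.3,"tz":1.5,"rx":0,"ry":0,"rz":0,"jaw":5},{"tx":0,"ty":0,"tz":2,"rx":0,"ry":0,"rz":0,"jaw":5},{"tx":0,"ty":0,"tz":1,"rx":0,"ry":0,"rz":0,"jaw":5},{"tx":0,"ty":0,"tz":0,"rx":0,"ry":0,"rz":0,"jaw":5}]'>/dev/null; python3 -m inch '[{"tx":0,"ty":0,"tz":0,"rx":0,"ry":0,"rz":0,"jaw":5},{"tx":0,"ty":0,"tz":0,"rx":0,"ry":0,"rz":0,"jaw":5}]';python3 togo.py .6104 -.2189 .0344 0
```

```text
time_s: 18.07
eef_pos: [0.611, -0.2167, 0.0484]
orientation: [-0.0, 1.0, -0.0, 0.001]
ft_force: [0.6, -0.7, -3.6]
width: 0.698
grip_force: 45.2
t 18.07 pos [ 0.611  -0.2167  0.0484] yaw 0.05 | tx ty tz [ 0.06 -0.22  1.4 ] rz 0.05
```

```bash
python3 -m inch '[{"tx":0,"ty":-0.2,"tz":0.6,"rx":0,"ry":0,"rz":0,"jaw":5},{"tx":0,"ty":0,"tz":0.4,"rx":0,"ry":0,"rz":0,"jaw":5},{"tx":0,"ty":0,"tz":0.3,"rx":0,"ry":0,"rz":0,"jaw":5},{"tx":0,"ty":0,"tz":0.1,"rx":0,"ry":0,"rz":0,"jaw":5},{"tx":0,"ty":0,"tz":0,"rx":0,"ry":0,"rz":0,"jaw":5},{"tx":0,"ty":0,"tz":0,"rx":0,"ry":0,"rz":0,"jaw":5}]'; python3 -m inch '[{"tx":0,"ty":0,"tz":0,"rx":0,"ry":0,"rz":0,"jaw":8.5},{"tx":0,"ty":0,"tz":0,"rx":0,"ry":0,"rz":0,"jaw":8.5},{"tx":0,"ty":0,"tz":0,"rx":0,"ry":0,"rz":0,"jaw":8.5},{"tx":0,"ty":0,"tz":0,"rx":0,"ry":0,"rz":0,"jaw":8.5},{"tx":0,"ty":0,"tz":0,"rx":0,"ry":0,"rz":0,"jaw":8.5},{"tx":0,"ty":0,"tz":0,"rx":0,"ry":0,"rz":0,"jaw":8.5}]';  python3 -m inch '[{"tx":0,"ty":0,"tz":-2,"rx":0,"ry":0,"rz":0,"jaw":8.5},{"tx":0,"ty":0,"tz":-3,"rx":0,"ry":0,"rz":0,"jaw":8.5},{"tx":0,"ty":0,"tz":-3,"rx":0,"ry":0,"rz":0,"jaw":8.5},{"tx":1.5,"ty":0,"tz":-2,"rx":0,"ry":0,"rz":0,"jaw":8.5},{"tx":2.5,"ty":0,"tz":-2,"rx":0,"ry":0,"rz":0,"jaw":8.5},{"tx":0,"ty":0,"tz":0,"rx":0,"ry":0,"rz":0,"jaw":8.5},{"tx":0,"ty":0,"tz":0,"rx":0,"ry":0,"rz":0,"jaw":8.5},{"tx":0,"ty":0,"tz":0,"rx":0,"ry":0,"rz":0,"jaw":8.5}]'; python3 cap.py wi
python3 - <<'E'
from meas import *
def rim2(a): B,G,R=a[...,0],a[...,1],a[...,2]; return (B>=G)&(R>=G-2)&(G>60)
X0,Y0=.6104,-.2189
a=o('wi',X0,Y0,.055);m=rim2(a);cn=big(m);print('cell',circ(cn,X0,Y0));(c,r)=cv2.minEnclosingCircle(cn);print(world(c,X0,Y0),r*S)
a=o('wi',X0,Y0,.061);cv2.imwrite('pics/wi.png',np.hstack([cv2.resize(a.astype(np.uint8),(400,400)),cv2.resize(o('wi',X0,Y0,.055).astype(np.uint8),(400,400))]))
E
```

```text
time_s: 18.57
eef_pos: [0.6101, -0.2194, 0.0345]
orientation: [0.0, 1.0, 0.0, 0.0]
ft_force: [-1.9, 2.9, 1.9]
width: 0.697
grip_force: 45.7
time_s: 19.07
eef_pos: [0.6102, -0.2197, 0.0338]
orientation: [0.001, 1.0, -0.0, 0.0]
ft_force: [0.0, 0.7, 0.4]
width: 0.996
grip_force: 0.0
time_s: 19.73
eef_pos: [0.5701, -0.2195, 0.1536]
orientation: [0.001, 1.0, 0.0, 0.0]
ft_force: [0.1, 0.6, -0.6]
width: 0.993
grip_force: 0.0
19.7333 [ 0.5701 -0.2195  0.1536] [2.000e-03 3.141e+00 0.000e+00]
cell x=0.6103 y=-0.2174 d=54.2,54.8
(0.6097778869628907, -0.21748816528320314) 0.02969132080078125
```

View pics/wi.png

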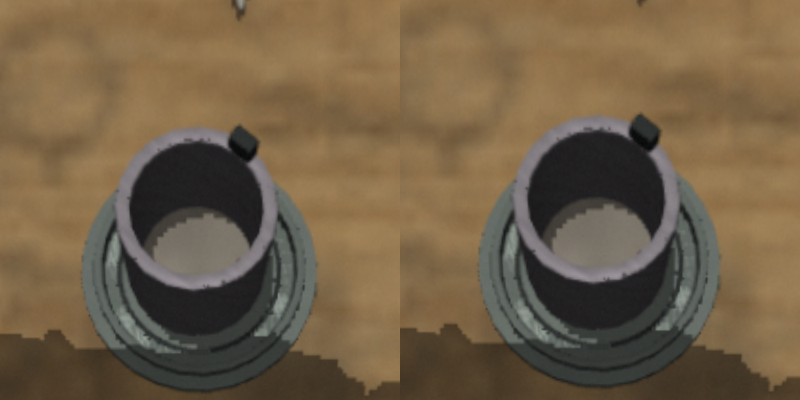

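Cell stands on the round base, key at (243,138) left tile. Now to the square cover, half-open so as not to touch the yellow one; also refine the key angle.

```bash
python3 - <<'E'
from meas import *
X0,Y0=.6104,-.2189
a=o('wi',X0,Y0,.061);yy,xx=np.mgrid[:N,:N];m=(a.max(2)<75)&(xx>395)&(xx<460)&(yy>205)&(yy<285)
cn=big(m,1);M=cv2.moments(cn);p=world((M['m10']/M['m00'],M['m01']/M['m00']),X0,Y0);print(p,rect(cn,X0,Y0),np.degrees(np.arctan2(p[1]+.2174,p[0]-.6103)))
E
python3 -m inch '[{"tx":2.3,"ty":2.8,"tz":0,"rx":0,"ry":0,"rz":0,"jaw":4.5},{"tx":2.3,"ty":2.8,"tz":0,"rx":0,"ry":0,"rz":0,"jaw":4.5},{"tx":2.3,"ty":2.8,"tz":0,"rx":0,"ry":0,"rz":0,"jaw":4.5},{"tx":2.3,"ty":2.8,"tz":0,"rx":0,"ry":0,"rz":0,"jaw":4.5},{"tx":2.2,"ty":2.6,"tz":0,"rx":0,"ry":0,"rz":0,"jaw":4.5},{"tx":0,"ty":0,"tz":3,"rx":0,"ry":0,"rz":-5.9,"jaw":4.5},{"tx":0,"ty":0,"tz":3,"rx":0,"ry":0,"rz":-6,"jaw":4.5},{"tx":0,"ty":0,"tz":0,"rx":0,"ry":0,"rz":0,"jaw":4.5}]'>/dev/null
python3 -m inch '[{"tx":0,"ty":0,"tz":0,"rx":0,"ry":0,"rz":0,"jaw":4.5},{"tx":0,"ty":0,"tz":0,"rx":0,"ry":0,"rz":0,"jaw":4.5}]'; python3 cap.py wj
python3 - <<'E'
from meas import *
X0,Y0=.4557,-.0811
a=o('wj',X0,Y0,.012);print('scov',rect(big(grey(a,45)),X0,Y0))
a=o('wj',X0,Y0,.04);print('knob',rect(big((a.max(2)<60)[200:500,200:500]),X0+150*0,Y0))
E
python3 togo.py .4557 -.0811 .026 11.9
```

```text
(0.6290905497618129, -0.23334508819363975) x=0.6293 y=-0.2337 w=10.5 h=13.3 yaw(mod90)=78.7 -40.31692141043902
time_s: 20.62
eef_pos: [0.4574, -0.0815, 0.0942]
orientation: [-0.102, 0.995, -0.0, 0.0]
ft_force: [0.6, 0.0, -0.3]
width: 0.524
grip_force: 0.0
20.6167 [ 0.4574 -0.0815  0.0942] [-3.210e-01  3.125e+00 -1.000e-03]
scov x=0.4547 y=-0.0818 w=52.3 h=51.7 yaw(mod90)=11.9
knob x=0.4908 y=-0.0420 w=29.5 h=21.0 yaw(mod90)=1.6
t 20.67 pos [ 0.4577 -0.0815  0.0947] yaw 11.75 | tx ty tz [0.2  0.09 6.87] rz -0.15
```

```bash
python3 -m inch '[{"tx":0.27,"ty":0.05,"tz":2.5,"rx":0,"ry":0,"rz":0,"jaw":4.5},{"tx":0,"ty":0,"tz":2,"rx":0,"ry":0,"rz":0,"jaw":4.5},{"tx":0,"ty":0,"tz":1.3,"rx":0,"ry":0,"rz":0,"jaw":4.5},{"tx":0,"ty":0,"tz":0.7,"rx":0,"ry":0,"rz":0,"jaw":4.5},{"tx":0,"ty":0,"tz":0.3,"rx":0,"ry":0,"rz":0,"jaw":4.5},{"tx":0,"ty":0,"tz":0,"rx":0,"ry":0,"rz":0,"jaw":4.5},{"tx":0,"ty":0,"tz":0,"rx":0,"ry":0,"rz":0,"jaw":4.5},{"tx":0,"ty":0,"tz":0,"rx":0,"ry":0,"rz":0,"jaw":4.5}]'; python3 -m inch '[{"tx":0,"ty":0,"tz":0,"rx":0,"ry":0,"rz":0,"jaw":1},{"tx":0,"ty":0,"tz":0,"rx":0,"ry":0,"rz":0,"jaw":1},{"tx":0,"ty":0,"tz":0,"rx":0,"ry":0,"rz":0,"jaw":1},{"tx":0,"ty":0,"tz":0,"rx":0,"ry":0,"rz":0,"jaw":1},{"tx":0,"ty":0,"tz":0,"rx":0,"ry":0,"rz":0,"jaw":1},{"tx":0,"ty":0,"tz":0,"rx":0,"ry":0,"rz":0,"jaw":1},{"tx":0,"ty":0,"tz":0,"rx":0,"ry":0,"rz":0,"jaw":1}]' 40; python3 togo.py .455 -.0815 .026 11.9
```

```text
time_s: 21.33
eef_pos: [0.4544, -0.0814, 0.0268]
orientation: [-0.103, 0.995, 0.0, 0.001]
ft_force: [-0.6, -0.2, -0.2]
width: 0.523
grip_force: 0.0
time_s: 21.92
eef_pos: [0.454, -0.0815, 0.0267]
orientation: [-0.103, 0.995, -0.0, 0.001]
ft_force: [-1.0, 0.2, 5.8]
width: 0.242
grip_force: 39.1
t 21.92 pos [ 0.454  -0.0815  0.0267] yaw 11.87 | tx ty tz [-0.09 -0.02  0.07] rz -0.03
```

```bash
python3 -m inch '[{"tx":0,"ty":0,"tz":-1.5,"rx":0,"ry":0,"rz":0,"jaw":1},{"tx":0,"ty":0,"tz":-3,"rx":0,"ry":0,"rz":0,"jaw":1},{"tx":0,"ty":0,"tz":-3,"rx":0,"ry":0,"rz":5.9,"jaw":1},{"tx":0,"ty":0,"tz":-3,"rx":0,"ry":0,"rz":6,"jaw":1},{"tx":-1.6,"ty":2.9,"tz":0,"rx":0,"ry":0,"rz":0,"jaw":1},{"tx":-1.6,"ty":2.9,"tz":0,"rx":0,"ry":0,"rz":0,"jaw":1},{"tx":-1.6,"ty":2.9,"tz":0,"rx":0,"ry":0,"rz":0,"jaw":1},{"tx":-1.6,"ty":2.9,"tz":0,"rx":0,"ry":0,"rz":0,"jaw":1}]'>/dev/null; python3 -m inch '[{"tx":-1.7,"ty":2.9,"tz":0,"rx":0,"ry":0,"rz":0,"jaw":1},{"tx":-1.7,"ty":2.9,"tz":0,"rx":0,"ry":0,"rz":0,"jaw":1},{"tx":-1.7,"ty":2.9,"tz":0,"rx":0,"ry":0,"rz":0,"jaw":1},{"tx":-1.7,"ty":2.9,"tz":0,"rx":0,"ry":0,"rz":0,"jaw":1},{"tx":-1.7,"ty":2.9,"tz":0,"rx":0,"ry":0,"rz":0,"jaw":1},{"tx":-1.6,"ty":2.9,"tz":0,"rx":0,"ry":0,"rz":0,"jaw":1},{"tx":0,"ty":0,"tz":0,"rx":0,"ry":0,"rz":0,"jaw":1},{"tx":0,"ty":0,"tz":0,"rx":0,"ry":0,"rz":0,"jaw":1}]'; python3 togo.py .62 .210 .0697 0
```

```text
time_s: 23.25
eef_pos: [0.6185, 0.2098, 0.1294]
orientation: [-0.0, 1.0, -0.0, -0.001]
ft_force: [-2.0, 0.5, -1.9]
width: 0.238
grip_force: 39.6
t 23.25 pos [0.6185 0.2098 0.1294] yaw 0.04 | tx ty tz [-0.16  0.03  5.97] rz 0.04
```

```bash
python3 -m inch '[{"tx":-0.1,"ty":0,"tz":2,"rx":0,"ry":0,"rz":0,"jaw":1},{"tx":0,"ty":0,"tz":1.6,"rx":0,"ry":0,"rz":0,"jaw":1},{"tx":0,"ty":0,"tz":1,"rx":0,"ry":0,"rz":0,"jaw":1},{"tx":0,"ty":0,"tz":0.4,"rx":0,"ry":0,"rz":0,"jaw":1},{"tx":0,"ty":0,"tz":0,"rx":0,"ry":0,"rz":0,"jaw":1},{"tx":0,"ty":0,"tz":0,"rx":0,"ry":0,"rz":0,"jaw":1},{"tx":0,"ty":0,"tz":0,"rx":0,"ry":0,"rz":0,"jaw":1},{"tx":0,"ty":0,"tz":0,"rx":0,"ry":0,"rz":0,"jaw":1}]' ; python3 togo.py .62 .210 .0697 0; python3 cap.py wk; python3 mont.py pics/m7.png wk:.62:.21:.06 wk:.62:.21:.049
python3 - <<'E'
import cv2,pickle
c=pickle.load(open('wk.pkl','rb'))['color'];m=cv2.imread('pics/m7.png')[:,:532]
cv2.imwrite('pics/m7.png',cv2.vconcat([m,cv2.resize(c[180:420,150:490],(532,330))]) )
E
```

```text
time_s: 23.92
eef_pos: [0.6203, 0.2085, 0.082]
orientation: [0.0, 1.0, 0.0, 0.001]
ft_force: [0.2, -0.5, -1.4]
width: 0.242
grip_force: 39.6
t 23.92 pos [0.6203 0.2085 0.082 ] yaw -0.06 | tx ty tz [0.04 0.15 1.23] rz -0.06
23.9167 [0.6203 0.2085 0.082 ] [2.00e-03 3.14e+00 2.00e-03]
```

View pics/m7.png

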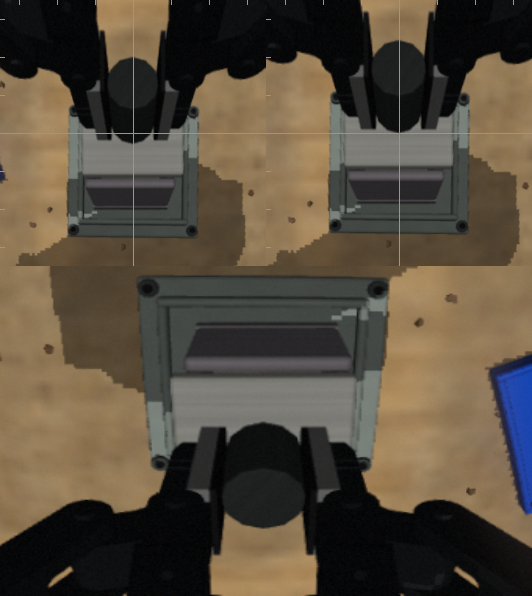

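The cover (columns 170–357) is aligned with the box (185–352), needing ~1.4 mm toward +y, as togo also says. Lower it.

```bash
python3 -m inch '[{"tx":0.05,"ty":0.15,"tz":0,"rx":0,"ry":0,"rz":0,"jaw":1},{"tx":0,"ty":0,"tz":0.3,"rx":0,"ry":0,"rz":0,"jaw":1},{"tx":0,"ty":0,"tz":0.3,"rx":0,"ry":0,"rz":0,"jaw":1},{"tx":0,"ty":0,"tz":0.3,"rx":0,"ry":0,"rz":0,"jaw":1},{"tx":0,"ty":0,"tz":0.3,"rx":0,"ry":0,"rz":0,"jaw":1},{"tx":0,"ty":0,"tz":0.1,"rx":0,"ry":0,"rz":0,"jaw":1},{"tx":0,"ty":0,"tz":0,"rx":0,"ry":0,"rz":0,"jaw":1},{"tx":0,"ty":0,"tz":0,"rx":0,"ry":0,"rz":0,"jaw":1}]' ; python3 togo.py .62 .210 .0697 0
```

```text
time_s: 24.63
eef_pos: [0.6192, 0.2099, 0.0698]
orientation: [0.0, 1.0, -0.0, 0.0]
ft_force: [-4.8, 0.1, 8.7]
width: 0.237
grip_force: 40.5
t 24.63 pos [0.6192 0.2099 0.0698] yaw -0.01 | tx ty tz [-0.08  0.01  0.01] rz -0.01
```

```bash
python3 -m inch '[{"tx":0,"ty":0,"tz":0,"rx":0,"ry":0,"rz":0,"jaw":4.5},{"tx":0,"ty":0,"tz":0,"rx":0,"ry":0,"rz":0,"jaw":4.5},{"tx":0,"ty":0,"tz":0,"rx":0,"ry":0,"rz":0,"jaw":4.5},{"tx":0,"ty":0,"tz":0,"rx":0,"ry":0,"rz":0,"jaw":4.5},{"tx":0,"ty":0,"tz":0,"rx":0,"ry":0,"rz":0,"jaw":4.5},{"tx":0,"ty":0,"tz":-2,"rx":0,"ry":0,"rz":0,"jaw":4.5},{"tx":0,"ty":0,"tz":-3,"rx":0,"ry":0,"rz":0,"jaw":4.5},{"tx":0,"ty":0,"tz":-2,"rx":0,"ry":0,"rz":0,"jaw":4.5}]'; python3 -m inch '[{"tx":2.8,"ty":-1.3,"tz":0,"rx":0,"ry":0,"rz":0,"jaw":4.5},{"tx":2.8,"ty":-1.3,"tz":0,"rx":0,"ry":0,"rz":0,"jaw":4.5},{"tx":2.8,"ty":-1.3,"tz":0,"rx":0,"ry":0,"rz":0,"jaw":4.5},{"tx":2.8,"ty":-1.3,"tz":0,"rx":0,"ry":0,"rz":0,"jaw":4.5},{"tx":2.8,"ty":-1.3,"tz":0,"rx":0,"ry":0,"rz":0,"jaw":4.5},{"tx":2.8,"ty":-1.3,"tz":0,"rx":0,"ry":0,"rz":0,"jaw":4.5},{"tx":2.5,"ty":-1.3,"tz":0,"rx":0,"ry":0,"rz":0,"jaw":4.5},{"tx":0,"ty":0,"tz":2,"rx":0,"ry":0,"rz":0,"jaw":4.5}]' >/dev/null; python3 -m inch '[{"tx":0,"ty":0,"tz":2,"rx":0,"ry":0,"rz":0,"jaw":4.5},{"tx":0,"ty":0,"tz":0,"rx":0,"ry":0,"rz":0,"jaw":4.5},{"tx":0,"ty":0,"tz":0,"rx":0,"ry":0,"rz":0,"jaw":4.5},{"tx":0,"ty":0,"tz":0,"rx":0,"ry":0,"rz":0,"jaw":4.5}]'; python3 togo.py .426 .1193 .026 0; python3 cap.py wl
python3 - <<'E'
from meas import *
X0,Y0=.4255,.1195
a=o('wl',X0,Y0,.012);m=grey(a,40);cn=big(m);h=cv2.convexHull(cn,returnPoints=False);d=cv2.convexityDefects(cn,h)[:,0];k=d[d[:,3].argmax()]
(c,r)=cv2.minEnclosingCircle(cn);W=np.array(world(c,X0,Y0));A,B=[np.array(world(cn[i,0],X0,Y0)) for i in k[:2]];v=(A+B)/2-W
print(W,r*S,np.degrees(np.arctan2(v[1],v[0])),np.linalg.norm(A-B),k[3]/256*S)
E
```

```text
time_s: 25.3
eef_pos: [0.6199, 0.2099, 0.1394]
orientation: [0.0, 1.0, -0.0, 0.001]
ft_force: [0.2, 0.4, -0.3]
width: 0.527
grip_force: 0.0
time_s: 26.3
eef_pos: [0.427, 0.1195, 0.0985]
orientation: [0.0, 1.0, 0.0, 0.001]
ft_force: [0.1, -0.1, 0.2]
width: 0.527
grip_force: 0.0
t 26.3 pos [0.427  0.1195 0.0985] yaw -0.03 | tx ty tz [ 0.11 -0.02  7.25] rz -0.03
26.3 [0.427  0.1195 0.0985] [1.000e-03 3.141e+00 0.000e+00]
[0.42564432 0.11949813] 0.030550268554687503 -34.61663038174812 0.018531055015837596 0.03881484375
```

```bash
python3 -m inch '[{"tx":0.12,"ty":0,"tz":2.5,"rx":0,"ry":0,"rz":0,"jaw":4.5},{"tx":0,"ty":0,"tz":2,"rx":0,"ry":0,"rz":0,"jaw":4.5},{"tx":0,"ty":0,"tz":1.4,"rx":0,"ry":0,"rz":0,"jaw":4.5},{"tx":0,"ty":0,"tz":0.9,"rx":0,"ry":0,"rz":0,"jaw":4.5},{"tx":0,"ty":0,"tz":0.4,"rx":0,"ry":0,"rz":0,"jaw":4.5},{"tx":0,"ty":0,"tz":0,"rx":0,"ry":0,"rz":0,"jaw":4.5},{"tx":0,"ty":0,"tz":0,"rx":0,"ry":0,"rz":0,"jaw":4.5},{"tx":0,"ty":0,"tz":0,"rx":0,"ry":0,"rz":0,"jaw":4.5}]'; python3 -m inch '[{"tx":0,"ty":0,"tz":0,"rx":0,"ry":0,"rz":0,"jaw":1},{"tx":0,"ty":0,"tz":0,"rx":0,"ry":0,"rz":0,"jaw":1},{"tx":0,"ty":0,"tz":0,"rx":0,"ry":0,"rz":0,"jaw":1},{"tx":0,"ty":0,"tz":0,"rx":0,"ry":0,"rz":0,"jaw":1},{"tx":0,"ty":0,"tz":0,"rx":0,"ry":0,"rz":0,"jaw":1},{"tx":0,"ty":0,"tz":0,"rx":0,"ry":0,"rz":0,"jaw":1},{"tx":0,"ty":0,"tz":0,"rx":0,"ry":0,"rz":0,"jaw":1}]' 40; python3 togo.py .4257 .1195 .026 0
```

```text
time_s: 27.02
eef_pos: [0.4258, 0.1195, 0.0267]
orientation: [0.0, 1.0, 0.001, 0.001]
ft_force: [0.7, 0.4, 0.5]
width: 0.531
grip_force: 0.0
time_s: 27.6
eef_pos: [0.4253, 0.1192, 0.0266]
orientation: [0.0, 1.0, 0.0, 0.001]
ft_force: [-1.3, 0.5, 5.5]
width: 0.244
grip_force: 39.2
t 27.6 pos [0.4253 0.1192 0.0266] yaw -0.04 | tx ty tz [-0.04  0.03  0.06] rz -0.04
```

```bash
python3 -m inch '[{"tx":0,"ty":0,"tz":-1.5,"rx":0,"ry":0,"rz":0,"jaw":1},{"tx":0,"ty":0,"tz":-3,"rx":0,"ry":0,"rz":0,"jaw":1},{"tx":0,"ty":0,"tz":-3,"rx":0,"ry":0,"rz":0,"jaw":1},{"tx":0,"ty":0,"tz":-3,"rx":0,"ry":0,"rz":0,"jaw":1},{"tx":-1.5,"ty":-2.8,"tz":0,"rx":0,"ry":0,"rz":0,"jaw":1},{"tx":-1.5,"ty":-2.8,"tz":0,"rx":0,"ry":0,"rz":0,"jaw":1},{"tx":-1.5,"ty":-2.8,"tz":0,"rx":0,"ry":0,"rz":0,"jaw":1},{"tx":-1.5,"ty":-2.8,"tz":0,"rx":0,"ry":0,"rz":0,"jaw":1}]'>/dev/null; python3 -m inch '[{"tx":-1.6,"ty":-2.8,"tz":0,"rx":0,"ry":0,"rz":0,"jaw":1},{"tx":-1.6,"ty":-2.8,"tz":0,"rx":0,"ry":0,"rz":0,"jaw":1},{"tx":-1.6,"ty":-2.8,"tz":0,"rx":0,"ry":0,"rz":0,"jaw":1},{"tx":-1.6,"ty":-2.8,"tz":0,"rx":0,"ry":0,"rz":0,"jaw":1},{"tx":-1.6,"ty":-2.8,"tz":0,"rx":0,"ry":0,"rz":0,"jaw":1},{"tx":-1.6,"ty":-2.8,"tz":0,"rx":0,"ry":0,"rz":0,"jaw":1},{"tx":-1.6,"ty":-2.8,"tz":0,"rx":0,"ry":0,"rz":0,"jaw":1},{"tx":-1.3,"ty":-2.8,"tz":0,"rx":0,"ry":0,"rz":0,"jaw":1}]'>/dev/null; python3 -m inch '[{"tx":0,"ty":0,"tz":0,"rx":0,"ry":0,"rz":2.5,"jaw":1},{"tx":0,"ty":0,"tz":2,"rx":0,"ry":0,"rz":0,"jaw":1},{"tx":0,"ty":0,"tz":0,"rx":0,"ry":0,"rz":0,"jaw":1},{"tx":0,"ty":0,"tz":0,"rx":0,"ry":0,"rz":0,"jaw":1},{"tx":0,"ty":0,"tz":0,"rx":0,"ry":0,"rz":0,"jaw":1}]'; python3 togo.py .61 -.2185 .0756 -2.5
```

```text
time_s: 29.35
eef_pos: [0.6096, -0.217, 0.111]
orientation: [0.022, 1.0, -0.0, -0.0]
ft_force: [-0.6, 0.7, -0.6]
width: 0.238
grip_force: 39.7
t 29.35 pos [ 0.6096 -0.217   0.111 ] yaw -2.52 | tx ty tz [-0.05 -0.15  3.54] rz -0.02
```

```bash
python3 -m inch '[{"tx":-0.05,"ty":-0.15,"tz":1,"rx":0,"ry":0,"rz":0,"jaw":1},{"tx":0,"ty":0,"tz":1,"rx":0,"ry":0,"rz":0,"jaw":1},{"tx":0,"ty":0,"tz":0.7,"rx":0,"ry":0,"rz":0,"jaw":1},{"tx":0,"ty":0,"tz":0,"rx":0,"ry":0,"rz":0,"jaw":1},{"tx":0,"ty":0,"tz":0,"rx":0,"ry":0,"rz":0,"jaw":1},{"tx":0,"ty":0,"tz":0,"rx":0,"ry":0,"rz":0,"jaw":1}]'; python3 togo.py .61 -.2185 .0756 -2.5;  python3 -m inch '[{"tx":0,"ty":0,"tz":0.2,"rx":0,"ry":0,"rz":0,"jaw":1},{"tx":0,"ty":0,"tz":0.2,"rx":0,"ry":0,"rz":0,"jaw":1},{"tx":0,"ty":0,"tz":0.2,"rx":0,"ry":0,"rz":0,"jaw":1},{"tx":0,"ty":0,"tz":0.1,"rx":0,"ry":0,"rz":0,"jaw":1},{"tx":0,"ty":0,"tz":0.1,"rx":0,"ry":0,"rz":0,"jaw":1},{"tx":0,"ty":0,"tz":0,"rx":0,"ry":0,"rz":0,"jaw":1},{"tx":0,"ty":0,"tz":0,"rx":0,"ry":0,"rz":0,"jaw":1}]'; python3 togo.py .61 -.2185 .0756 -2.5
```

```text
time_s: 29.85
eef_pos: [0.6103, -0.2187, 0.0839]
orientation: [0.022, 1.0, -0.0, 0.0]
ft_force: [0.9, -0.2, -1.6]
width: 0.243
grip_force: 39.7
t 29.85 pos [ 0.6103 -0.2187  0.0839] yaw -2.54 | tx ty tz [0.03 0.02 0.83] rz -0.04
time_s: 30.43
eef_pos: [0.6102, -0.2187, 0.0758]
orientation: [0.022, 1.0, -0.0, 0.0]
ft_force: [-0.4, 0.4, -1.4]
width: 0.236
grip_force: 39.7
t 30.43 pos [ 0.6102 -0.2187  0.0758] yaw -2.56 | tx ty tz [0.02 0.02 0.02] rz -0.06
```

```bash
python3 -m inch '[{"tx":0,"ty":0,"tz":0.05,"rx":0,"ry":0,"rz":0,"jaw":1},{"tx":0,"ty":0,"tz":0,"rx":0,"ry":0,"rz":0,"jaw":1},{"tx":0,"ty":0,"tz":0,"rx":0,"ry":0,"rz":0,"jaw":4.5},{"tx":0,"ty":0,"tz":0,"rx":0,"ry":0,"rz":0,"jaw":4.5},{"tx":0,"ty":0,"tz":0,"rx":0,"ry":0,"rz":0,"jaw":4.5},{"tx":0,"ty":0,"tz":0,"rx":0,"ry":0,"rz":0,"jaw":4.5},{"tx":0,"ty":0,"tz":0,"rx":0,"ry":0,"rz":0,"jaw":4.5}]'; python3 -m inch '[{"tx":0,"ty":0,"tz":-2,"rx":0,"ry":0,"rz":0,"jaw":4.5},{"tx":0,"ty":0,"tz":-3,"rx":0,"ry":0,"rz":0,"jaw":4.5},{"tx":0,"ty":0,"tz":-3,"rx":0,"ry":0,"rz":0,"jaw":4.5},{"tx":3,"ty":2,"tz":-3,"rx":0,"ry":0,"rz":0,"jaw":4.5},{"tx":3,"ty":3,"tz":0,"rx":0,"ry":0,"rz":0,"jaw":4.5},{"tx":0,"ty":3,"tz":0,"rx":0,"ry":0,"rz":0,"jaw":4.5},{"tx":0,"ty":0,"tz":0,"rx":0,"ry":0,"rz":0,"jaw":4.5},{"tx":0,"ty":0,"tz":0,"rx":0,"ry":0,"rz":0,"jaw":4.5}]'; python3 cap.py wm
python3 - <<'E'
from meas import *
c=manip.read_camera('scene')['color']
A=[cv2.resize(o('wm',x,y,z).astype(np.uint8),(260,260)) for x,y,z in((.61,-.2185,.061),(.62,.21,.055))]
s=c[170:300,190:450]
cv2.imwrite('pics/end.png',np.vstack([np.hstack(A),cv2.resize(s,(520,260),interpolation=2)]))
E
```

```text
time_s: 31.02
eef_pos: [0.6102, -0.2187, 0.0753]
orientation: [0.022, 1.0, -0.0, 0.0]
ft_force: [0.7, -0.3, -0.6]
width: 0.525
grip_force: 0.0
time_s: 31.68
eef_pos: [0.5575, -0.1378, 0.1828]
orientation: [0.021, 1.0, -0.0, 0.001]
ft_force: [-0.6, 0.4, 0.7]
width: 0.532
grip_force: 0.0
31.6833 [ 0.5575 -0.1378  0.1828] [ 0.066  3.139 -0.   ]
```

View pics/end.png

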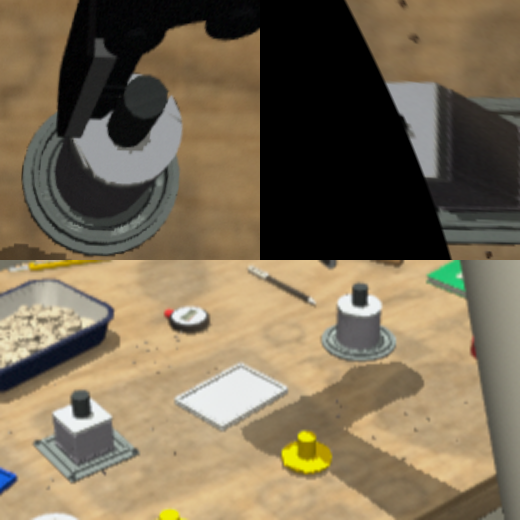

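The scene view shows both covers flush on box (82,425) and cell (358,320); the round cover reached full depth with no contact force, so its notch is over the key. Handing in.

```bash
python3 -c "
from bench import manip
print(manip.sign_off())"
```

```text
the job is handed in; nothing more can be done
None
```

I swapped the cell and the box onto their own bases and put both covers on, then handed the job in at about 32 s; the hand-in returned no verdict. The last picture shows both covers flush, though the key and notch were hidden in it. I take the notch to be over the key because the round cover reached full depth with almost no force.

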